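# Box the blue-based dental model from the inspection turntable

### The arm

A 6-joint arm with a two-finger parallel gripper is mounted at the origin on a cart in front of the work surface, level with it; the furniture and walls round the work are solid. World frame = base frame: x ahead of the robot, y to its left, z up, the work surface at z = 0. Lengths are in m, angles in rad, forces in N, time in s.
With the tool pointing down it reaches from about 0.225 to 0.875 m from the base axis. Payload 3.4 kg.
Tool frame: the origin (TCP) lies between the finger pads; the fingertips stand 19 mm ahead of it and the grasp point (between the pads) is the TCP (manip.tip_reach is the distance from the TCP to the fingertips, in m); z points along the fingers, x is the direction in which the jaws open and shut, and the axes are right-handed (so a half turn about z gives the same grasp; the last joint's range is limited). The gripper opens to 85 mm and grips with 20 to 120 N. Pads are 22 mm wide; open, the fingers measure 114 mm over their backs; the gripper's body (76 mm by 85 mm) begins 54 mm behind the grasp point. The pads swing forward as they close: fully open they stand 13 mm farther back than shut.
Start: joints at [0.981, 0.276, 1.505, -0, 1.361, -0.121], TCP at [0.26, 0.513, 0.25] pointing down, gripper open.
Joint ranges: [-2.89, 2.89], [-0.75, 2.08], [0.22, 2.7], [-1.18, 4.32], [0.11, 2.71], [-2.7, 2.7]. Speed limits (rad/s): [2.57, 2.57, 3.14, 3.14, 3.14, 3.14].

### API

Orientations are given as a unit quaternion [w, x, y, z].
In Python, from rig import manip gives the robot as it stands.
- The arm moves only by the tool send_rows, never from a script. Its arguments are lists of equal length, an entry for each row: "delta_pos": the shift along the tool's x, y, z normalised to -1 to 1, where 1 is 40 cm, a list of three; "angular": the turn, a rotation vector about the tool's x, y, z normalised to -1 to 1, where 1 is 0.08 rad, a list of three. A call has 1 to 5 rows; each row shifts and turns the commanded pose from where the row before left it, along the tool's axes as they then stand; what a row does not reach is not made up. A row lasts 1/12 s, in which the tool goes at most 41.7 mm and 7.16 degrees, less where a joint would pass 70% of its speed; a pose out of reach is approached as far as the arm can. A call with a number of a shift or a turn outside -1 to 1 is refused whole. A call with a gripper value outside its range is refused whole. "hand" is the finger opening in mm, from 0 to 85.4, set as the call begins (left out, the last holds). The fingers move at their own pace and stop on an object; "squeeze" is the grip in N (left out, the last holds). Time passes only in rows, so rows that do not move let the fingers close. It gives the time, the measured TCP pose, the force and the opening at its end, in the units of the state.
- manip.get_state(): the state, without advancing time (a new reading comes with each control period).
- manip.get_image(name): name is "side" or "top"; returns the picture (384x512x3 uint8, blue, green, red); there is no depth.
- manip.calibration(name): a dict with "fx", "fy", "cx", "cy" (pixels), "k1" (the pictures are not rectified: a ray, as slopes to the right and down, at radius r is drawn at 1 + k1 r^2 times it, then the intrinsics apply), "camera_from_world" (4x4, takes a point from world to camera coordinates). Camera axes: x right, y up, looking along -z (the intrinsics and any distortion apply to the point x, -y, -z); pixel columns grow to the right and rows downward; lengths in m; the calibration is good to about 2 mm. A picture is of the moment at which its call begins. calibration takes no time and is no camera call.
- manip.sign_off(): hands the job in, once; it reports no verdict.
The state is a dict: "clock": time; "qpos": joint angles; "qd": joint speeds; "effort": joint torques, N m; "position": TCP position; "ee_rot": TCP orientation; "contact_force": force on the tool from outside, world axes, zero at the start; "moment": the same for the moment, N m; "width": finger opening in m.
Only numpy, scipy, OpenCV 4.12 (cv2) and the standard library are available. Lean on these libraries where they do the work, as an engineer would, in place of code of your own. Each camera call takes 0.05 s, during which the arm holds its last target.

### The job

Lift the dental model with the blue-grey base off the freely turning inspection turntable without sending the turntable spinning, set it down gently and upright in the tray of the open blue model box, let go of it, and then swing the box's lid fully shut. Leave the yellow model and the little die standing on the turntable, and do not disturb the bottle and the red-lidded tin.

Things in the scene. Friction and masses are not known exactly. Their poses are not given: they have to be found in the camera images.
- turntable: Small inspection turntable, fixed to the worktop: dark foot, bright aluminium disc. Origin: centre of the foot's underside, on the turning axis, on the worktop. The disc is 190 mm in diameter, 10.5 mm thick, flat on top, its top 32 mm above the worktop.
- plate (a joint): Angle of the turntable's disc about the vertical (rad, grows anticlockwise seen from above). It turns freely, almost without friction (0.002 N m), in both directions without stop, carrying what stands on it; what is on it is off-centre, so any sideways push turns it.
- blue_model: Dental arch model to be boxed: cream teeth on a blue-grey base, 59 x 62 mm, 31 mm high, about 0.14 kg. Origin: centre of its underside, z up. Grip only the base (lower 16 mm): its two flanks face +-y, parallel, 62 mm apart below and 59 above, 40 mm long. It stands on the turntable about 56 mm from the axis, its own y within 0.4 rad of the radius.
- yellow_model: Dental arch model like the other, same size, but with a yellow base; it stands opposite on the turntable and must stay standing there. Origin: centre of its underside.
- die: Small cream tooth die with a crown, 12 x 14 mm, 25 mm high, standing on the turntable a quarter turn from the models, about 65 mm from the axis; it must stay standing there. Origin: centre of its underside.
- model_box: Blue model box, fixed: a shallow tray 136 mm (its x) by 112 mm (its y), rim 10 mm above the worktop, walls 3 mm thick, inside 130 x 106 mm, with a lid hinged along its +y (left) side. Origin: centre of its underside on the worktop; z up.
- tray_floor (a point): Centre of the tray's inner floor (grey liner), 6 mm above the worktop; axes as the box's.
- lid_hinge (a point): Middle of the hinge line, which runs along the box's x axis, 60 mm to the box's +y of its centre and 10 mm above the worktop.
- lid (a joint): Lid angle (rad): 0 shut, 1.57 upright on the hinge with its hollow side facing the tray, 2.0 wide open. The hinge is stiff (0.11 N m): the lid stays where it is left. It is a hollow cover 136 x 112 mm, 36 mm deep, walls 3 mm, 0.09 kg; shut, it rests on the tray rim, its top 46 mm above the worktop. It is pushed shut from outside; it has no latch.
- lid_edge (a point): Middle of the lid's outer top edge away from the hinge, where it can be pushed: 116 mm from the hinge line along the lid and 36 mm out, on the flat outer face. With the lid open it is about 0.12 m up, beyond the hinge (to the box's +y). At the lid's open edge below it a white thumb tab, 44 mm wide, 4 mm thick, stands out 13 mm.
- bottle: White bottle with a blue cap, 38 mm in diameter, 86 mm high, loose on the worktop behind the turntable; a bystander. Origin: centre of its underside.
- wax_tin: Round white tin with a red lid, 50 mm in diameter, 22 mm high, loose on the 9 mm thick board that lies on the worktop right of the turntable; a bystander. Origin: centre of its underside.
There are look-alikes about, which are no part of the job. What is shaped like the yellow_model but purple is not meant.

How it is judged:
On the way, in this order (a step that is already met when the one before it is completed fails the run):
1. the blue-based model is lifted off the turntable, at least 25 mm clear of its disc (height (world z) of blue_model above 0.057 m and contact force between blue_model and turntable below 0.01 N), for 0.1 s.
2. the model stands upright on the tray floor, let go, the lid still open (height (world z) of blue_model below 0.01 m and angle between blue_model's own z axis and vertical below 0.1 rad and x of blue_model in the frame of tray_floor between -0.035 and 0.035 m and y of blue_model in the frame of tray_floor between -0.025 and 0.025 m and contact force between the fingers and blue_model below 0.05 N and linear speed of blue_model below 0.03 m/s and value of joint lid above 1 rad), for 0.2 s.
At the end, for the whole second after the job is handed in: The blue-based model stands upright (within 0.1 rad) and at rest on the tray floor, within 35 mm (along the box's x) and 25 mm (along its y) of its centre; the lid is shut (below 0.05 rad); the yellow model and the die stand upright on the turntable's disc (value of joint lid below 0.05 rad and height (world z) of blue_model below 0.01 m and angle between each of blue_model, yellow_model, die's own z axis and vertical below 0.1 rad and x of blue_model in the frame of tray_floor between -0.035 and 0.035 m and y of blue_model in the frame of tray_floor between -0.025 and 0.025 m and linear speed of blue_model below 0.02 m/s and horizontal distance between yellow_model and turntable below 0.085 m and height (world z) of each of yellow_model, die above 0.028 m and horizontal distance between die and turntable below 0.095 m); the robot touches nothing.
It fails at once if the turntable is sent spinning (faster than 2 rad/s) (velocity of joint plate above 2 rad/s or velocity of joint plate below -2 rad/s).
It fails at once if the yellow model or the die is tipped over (more than 0.5 rad) or knocked off the turntable (angle between any of yellow_model, die's own z axis and vertical above 0.5 rad or height (world z) of any of yellow_model, die below 0.022 m).
It fails at once if the model is rammed into the tray (more than 40 N) (contact force between blue_model and model_box above 40 N).
It fails at once if the bottle or the tin is knocked over or shoved more than 30 mm (distance of any of bottle, wax_tin from where it was at the start of the episode above 0.03 m or angle between any of bottle, wax_tin's own z axis and vertical above 0.5 rad).
It fails at once if the model is dropped (falls free of the fingers at over 0.4 m/s, about 8 mm of fall) (contact force between the fingers and blue_model below 0.05 N and linear speed of blue_model above 0.4 m/s).
It also fails if it takes over 53 s, if anything falls off the work surface, if the arm or the gripper's body presses on something with over 40 N, if the wrist force passes 120 N, or if a joint passes its speed limit or range.

## Working session

There is one attempt and no reset: what is moved stays moved. The work goes in short steps, Python scripts to look and compute and a tool call to move; the robot and the scene stay as the last step left them, time stands still between calls to the robot, and variables do not carry over. Pictures are saved under pics/ and viewed, and the job is handed in when it is done.

Besides the shell and the picture viewer there is one more tool, called after ">>>" as name(argument=value, ...) on one line, values as JSON. send_rows: Moves the arm, as the interface text tells. Scaled input: -1 to 1 covers 40 cm each way for a shift and 0.08 rad each way for a turn. Its arguments: {"type":"object","properties":{"delta_pos":{"type":"array","items":{"type":"array","items":{"type":"number"}}},"angular":{"type":"array","items":{"type":"array","items":{"type":"number"}}},"hand":{"type":"number"},"squeeze":{"type":"number"}},"required":["delta_pos","angular"]}

```bash
ls -la; mkdir -p pics; python3 - <<'E'
from rig import manip
import cv2
print(manip.get_state())
for n in ("side","top"):
    im=manip.get_image(n); cv2.imwrite(f"pics/{n}0.png",im); print(n,manip.calibration(n))
E
```

```text
total 12
drwxr-xr-x  3 agent agent 4096 Dec  7 04:59 .
drwxr-xr-x 23 root  root  4096 Dec  7 04:59 ..
drwxr-xr-x  2 agent agent 4096 Dec  7 04:59 pics
{'clock': 0.0, 'qpos': array([ 9.81002346e-01,  2.76590332e-01,  1.50614616e+00,  5.43070133e-06,
        1.36068685e+00, -1.20979573e-01]), 'qd': array([ 0.00075464, -0.0001911 ,  0.00237084,  0.00121356, -0.00135235,
        0.00027353]), 'effort': array([-1.13481648e-03, -4.16775370e+01, -2.45800227e+01, -6.71721900e-04,
        1.11780781e-02, -8.83907433e-06]), 'position': array([0.25951627, 0.51254839, 0.24943714]), 'ee_rot': array([ 3.79176887e-04,  8.52006083e-01,  5.23531086e-01, -8.33120224e-04]), 'contact_force': array([0.30688462, 0.33034734, 0.75733522]), 'moment': array([ 0.05428452, -0.03841944,  0.01910975]), 'width': 0.08527646947558974}
side {'fx': 475.710024092918, 'fy': 475.710024092918, 'cx': 246.88436153991123, 'cy': 188.71865802240967, 'k1': 0.06368061757721688, 'camera_from_world': array([[ 0.90835342, -0.4174967 , -0.02430188, -0.5086618 ],
       [ 0.23651645,  0.46493033,  0.85317042, -0.18074804],
       [-0.34489715, -0.78072806,  0.52106588, -0.89444699],
       [ 0.        ,  0.        ,  0.        ,  1.        ]])}
top {'fx': 412.26865657903556, 'fy': 412.26865657903556, 'cx': 250.2126902635378, 'cy': 196.62293645601355, 'k1': -0.07634232522974023, 'camera_from_world': array([[-0.01759375, -0.99980675,  0.00877112,  0.00125827],
       [ 0.99408833, -0.01655175,  0.10730533, -0.55788096],
       [-0.10713942,  0.01060717,  0.99418742, -1.02447745],
       [ 0.        ,  0.        ,  0.        ,  1.        ]])}
```

View pics/side0.png

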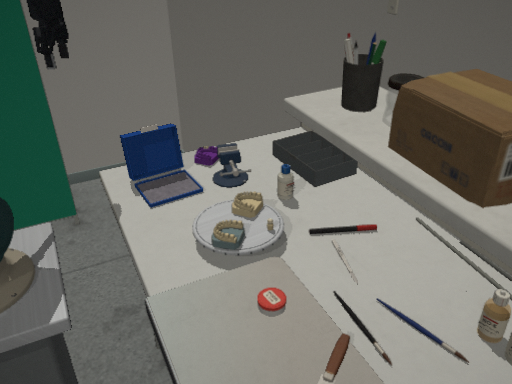

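View pics/top0.png

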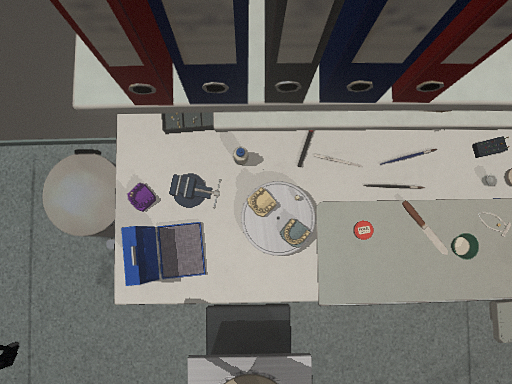

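The side view shows the blue-based model at about (229,234), the yellow one at (248,204), the die at (270,226), the box at (165,170) and the tin at (271,298). In the top view the blue model is at about (294,232), the box tray at (182,250) and the open lid at (140,253).

```bash
cat > h.py <<'E'
import numpy as np, cv2
from rig import manip
C={n:manip.calibration(n) for n in("side","top")}
def proj(n,P):
    c=C[n];P=np.atleast_2d(P);T=c["camera_from_world"]
    q=P@T[:3,:3].T+T[:3,3]; a=np.c_[q[:,0]/-q[:,2],-q[:,1]/-q[:,2]]
    r2=(a**2).sum(1,keepdims=True); a=a*(1+c["k1"]*r2)
    return np.c_[a[:,0]*c["fx"]+c["cx"],a[:,1]*c["fy"]+c["cy"]]
def ray(n,uv):
    c=C[n];uv=np.atleast_2d(np.array(uv,float));T=c["camera_from_world"]
    K=np.array([[c["fx"],0,c["cx"]],[0,c["fy"],c["cy"]],[0,0,1]])
    a=cv2.undistortPoints(uv[:,None],K,np.array([c["k1"],0,0,0,0]))[:,0]
    d=np.c_[a[:,0],-a[:,1],-np.ones(len(a))]@T[:3,:3]
    return -T[:3,:3].T@T[:3,3],d
def onz(n,uv,z):
    o,d=ray(n,uv); return o+d*((z-o[2])/d[:,2])[:,None]
def tri(uvs,uvt):
    o1,d1=ray("side",uvs);o2,d2=ray("top",uvt);out=[]
    for a,b in zip(d1,d2):
        s=np.linalg.lstsq(np.c_[a,-b],o2-o1,rcond=None)[0]
        p,q=o1+a*s[0],o2+b*s[1]; out.append(np.r_[(p+q)/2,np.linalg.norm(p-q)])
    return np.array(out)
def crop(im,x0,y0,w,h,f,name):
    c=cv2.resize(im[y0:y0+h,x0:x0+w],None,fx=f,fy=f,interpolation=cv2.INTER_CUBIC)
    for x in range(x0-x0%10+10,x0+w,10): cv2.putText(c,str(x),((x-x0)*f-8,9),0,.3,(0,0,255),1);cv2.line(c,((x-x0)*f,10),((x-x0)*f,14),(0,0,255),1)
    for y in range(y0-y0%10+10,y0+h,10): cv2.putText(c,str(y),(0,(y-y0)*f+3),0,.3,(0,0,255),1)
    cv2.imwrite(name,c)
E
python3 - <<'E'
from h import *
t=cv2.imread("pics/top0.png");s=cv2.imread("pics/side0.png")
crop(t,235,175,95,85,8,"pics/t_tt.png"); crop(t,112,212,105,85,7,"pics/t_box.png")
crop(s,180,180,115,85,6,"pics/s_tt.png"); crop(s,110,110,110,100,6,"pics/s_box.png")
E
```

```text
(no output)
```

View pics/t_tt.png

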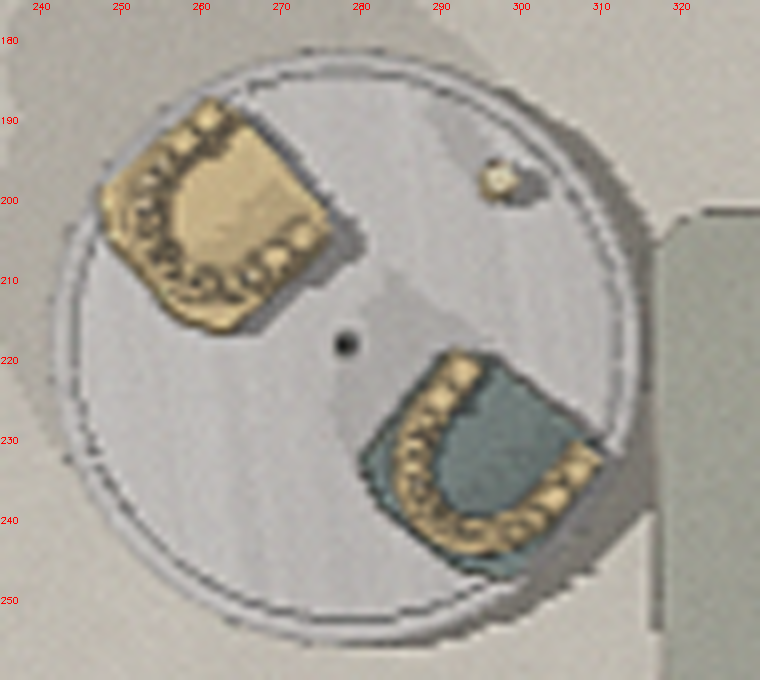

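View pics/t_box.png

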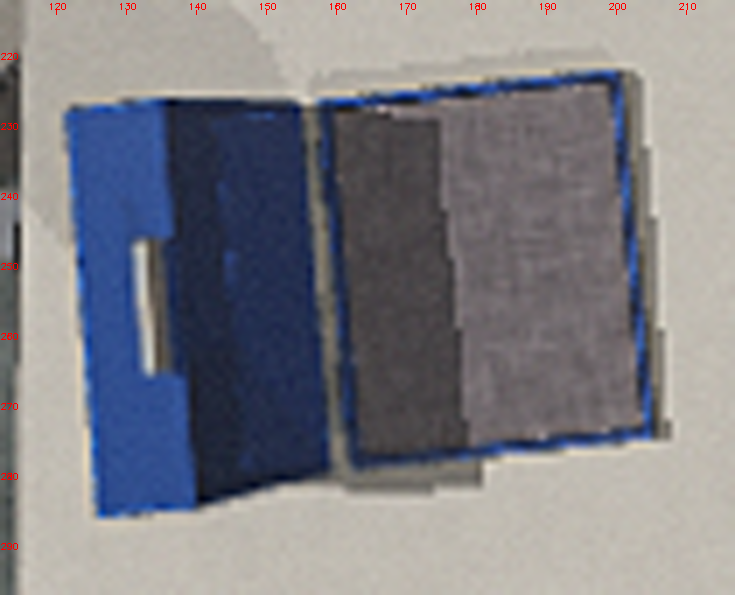

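View pics/s_tt.png

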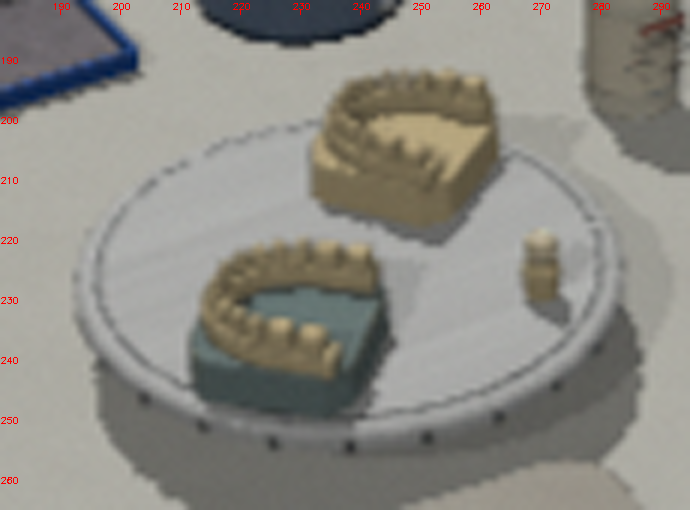

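View pics/s_box.png

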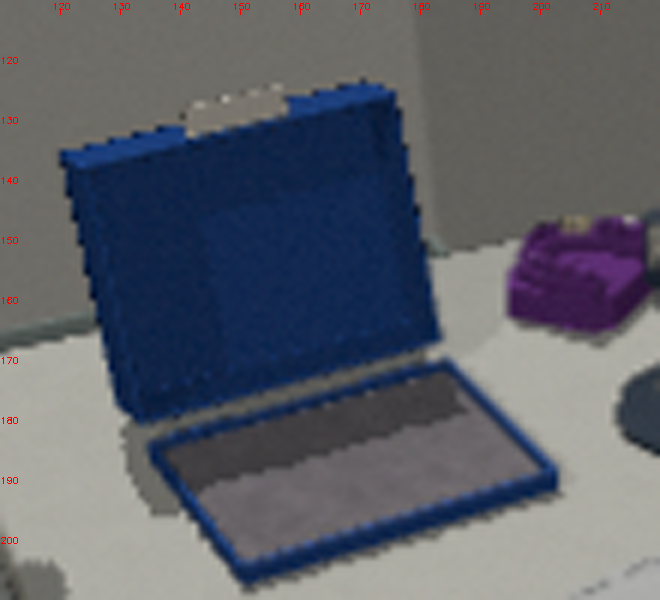

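```bash
python3 - <<'E'
from h import *
t=cv2.imread("pics/top0.png");s=cv2.imread("pics/side0.png")
# axis: hole pixel in both
print("axis hole top z=.032",onz("top",[[278,217.8]],.032))
# disc ellipse in top
hsv=cv2.cvtColor(t,cv2.COLOR_BGR2HSV)
for p in [(300,228),(296,240),(285,232),(270,230),(300,210),(263,200),(307,236)]: print(p,hsv[p[1],p[0]],t[p[1],p[0]])
f=8
x0,y0,w,h=235,175,95,85
c=cv2.resize(t[y0:y0+h,x0:x0+w],None,fx=f,fy=f,interpolation=cv2.INTER_CUBIC)
H=cv2.cvtColor(c,cv2.COLOR_BGR2HSV)
m=((H[...,1]>45)).astype(np.uint8)*255
cv2.imwrite("pics/mask.png",m)
E
```

```text
axis hole top z=.032 [[ 0.50229988 -0.07794168  0.032     ]]
(300, 228) [ 80  25 124] [120 124 112]
(296, 240) [ 21  84 130] [ 87 117 130]
(285, 232) [ 19  79 146] [101 130 146]
(270, 230) [  8   6 184] [180 181 184]
(300, 210) [ 13   9 188] [181 184 188]
(263, 200) [ 20  78 195] [135 174 195]
(307, 236) [ 24  34 104] [ 90 101 104]
```

View pics/mask.png

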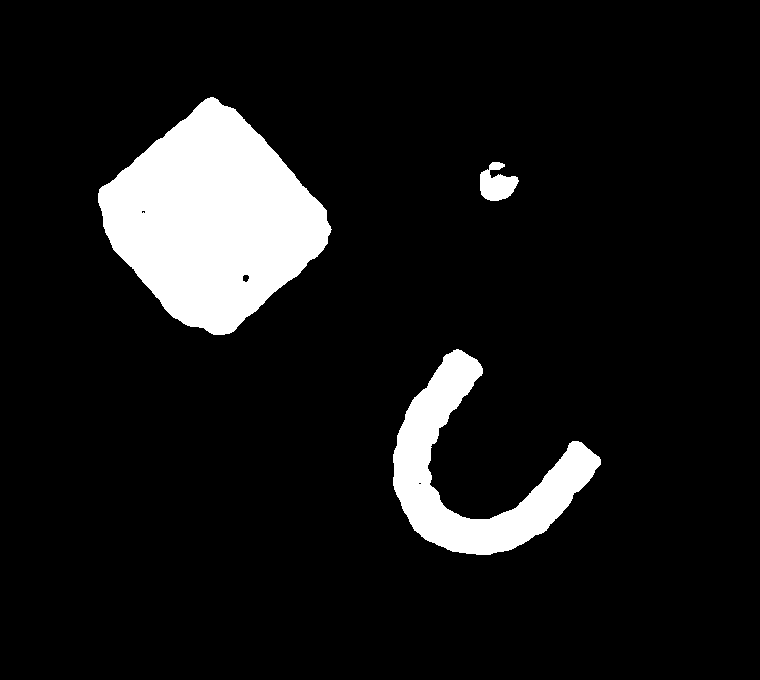

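```bash
python3 - <<'E'
from h import *
t=cv2.imread("pics/top0.png");s=cv2.imread("pics/side0.png")
def mk(im,x0,y0,w,h,f):
    c=cv2.resize(im[y0:y0+h,x0:x0+w],None,fx=f,fy=f,interpolation=cv2.INTER_CUBIC).astype(int)
    g=((c[...,0]-c[...,2]>1)&(c[...,1]-c[...,2]>2)).astype(np.uint8)*255
    H=cv2.cvtColor(c.astype(np.uint8),cv2.COLOR_BGR2HSV)
    m=g|((H[...,1]>40).astype(np.uint8)*255)
    return c.astype(np.uint8),g,m
for n,im,b in(("top",t,(270,208,50,48)),("side",s,(203,212,50,44))):
    x0,y0,w,h=b;f=12
    c,g,m=mk(im,*b,f)
    m=cv2.morphologyEx(m,cv2.MORPH_CLOSE,np.ones((15,15)));m=cv2.morphologyEx(m,cv2.MORPH_OPEN,np.ones((15,15)))
    cs=max(cv2.findContours(m,0,1)[0],key=cv2.contourArea)
    cv2.drawContours(c,[cs],-1,(0,0,255),1)
    cv2.imwrite(f"pics/m_{n}.png",c)
    pts=cs[:,0]/f+[x0,y0]
    np.save(f"c_{n}.npy",pts)
    if n=="top":
        for z in(.032,.04,.048):
            P=onz("top",pts,z)[:,:2]
            r=cv2.minAreaRect((P*1000).astype(np.float32)); print(z,r)
E
```

```text
0.032 ((462.2301940917969, -119.09379577636719), (63.056400299072266, 60.182037353515625), 52.0235481262207)
0.04 ((462.0972900390625, -118.16116333007812), (62.57427978515625, 59.72194290161133), 52.02360153198242)
0.048 ((461.9642333984375, -117.22850036621094), (62.09220504760742, 59.261844635009766), 52.023582458496094)
```

View pics/m_top.png

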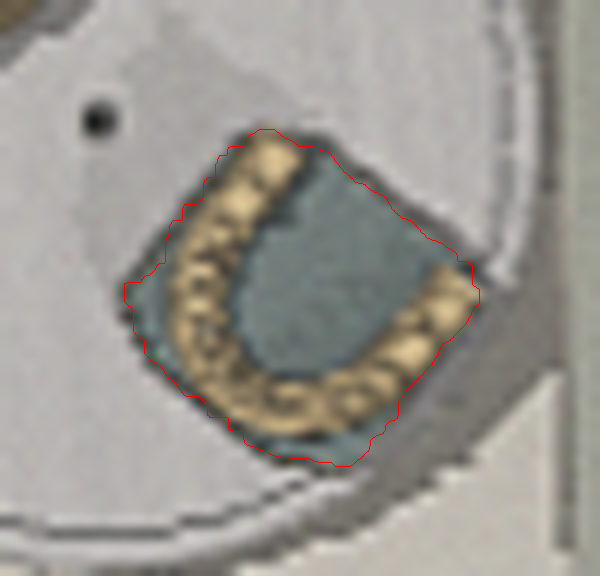

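View pics/m_side.png

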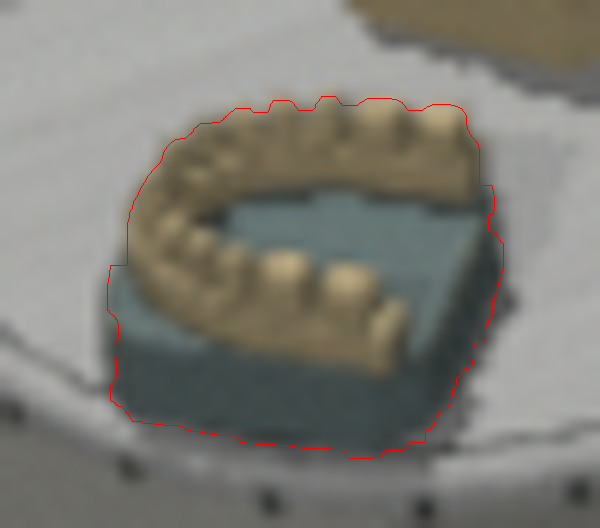

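```bash
python3 - <<'E'
from h import *
t=cv2.imread("pics/top0.png")
g=cv2.GaussianBlur(t,(0,0),.6).astype(float)
for n in C: 
    o,_=ray(n,[[250,190]]); print(n,o)
# intensity profiles across the model in world coords at z=.048 along candidate y
c0=np.array([.462,-.1175]);
for ang in (52.02,):
    a=np.deg2rad(ang); 
    for nm,u,v in(("a",np.array([np.cos(a),np.sin(a)]),np.array([-np.sin(a),np.cos(a)])),("b",np.array([-np.sin(a),np.cos(a)]),np.array([np.cos(a),np.sin(a)]))):
        print(nm,u)
        ss=np.arange(-45,45.1,2)/1000
        for off in(-.02,-.01,0,.01,.02):
            P=np.array([np.r_[c0+u*x+v*off,.048] for x in ss]); uv=proj("top",P).astype(np.float32)
            val=cv2.remap(g.astype(np.float32),uv[:,0:1],uv[:,1:2],cv2.INTER_LINEAR)[:,0]
            print(int(off*1000)," ".join(f"{int(x*1000)}:{int(b.mean())}" for x,b in zip(ss,val)))
E
```

```text
side [ 0.19630235 -0.82664924  0.60791325]
top [0.44484317 0.00289093 1.07837516]
a [0.61538637 0.78822561]
-20 -45:117 -43:117 -41:118 -39:119 -37:117 -35:114 -33:112 -31:108 -29:111 -27:131 -25:149 -23:146 -21:126 -19:111 -17:100 -15:103 -13:107 -11:109 -9:108 -7:111 -5:116 -3:118 -1:120 1:119 3:118 5:119 7:119 9:119 11:120 13:112 15:92 17:85 19:117 21:148 23:161 25:149 27:125 29:102 31:108 33:131 35:158 37:165 39:164 41:163 43:164 45:164
-10 -45:118 -43:116 -41:118 -39:118 -37:118 -35:117 -33:115 -31:109 -29:102 -27:111 -25:133 -23:133 -21:120 -19:116 -17:111 -15:105 -13:106 -11:108 -9:110 -7:109 -5:109 -3:112 -1:117 1:119 3:119 5:118 7:119 9:120 11:117 13:110 15:93 17:83 19:106 21:146 23:161 25:162 27:130 29:101 31:99 33:128 35:156 37:166 39:167 41:166 43:165 45:166
0 -45:132 -43:119 -41:118 -39:118 -37:119 -35:121 -33:121 -31:112 -29:94 -27:91 -25:102 -23:121 -21:118 -19:109 -17:101 -15:96 -13:101 -11:108 -9:110 -7:110 -5:112 -3:113 -1:115 1:116 3:118 5:118 7:119 9:120 11:118 13:107 15:93 17:90 19:92 21:105 23:119 25:131 27:127 29:109 31:106 33:128 35:156 37:168 39:168 41:167 43
[... 1689 characters left out ...]
180 39:180 41:181 43:181 45:181
10 -45:179 -43:180 -41:182 -39:183 -37:183 -35:181 -33:164 -31:132 -29:113 -27:113 -25:118 -23:118 -21:120 -19:120 -17:119 -15:117 -13:115 -11:117 -9:120 -7:120 -5:120 -3:120 -1:120 1:119 3:118 5:116 7:112 9:101 11:93 13:91 15:95 17:104 19:104 21:119 23:124 25:108 27:102 29:122 31:165 33:181 35:182 37:180 39:179 41:178 43:177 45:177
20 -45:179 -43:176 -41:175 -39:177 -37:179 -35:173 -33:163 -31:130 -29:101 -27:97 -25:114 -23:134 -21:135 -19:129 -17:112 -15:109 -13:119 -11:126 -9:123 -7:119 -5:112 -3:103 -1:98 1:93 3:98 5:124 7:119 9:118 11:124 13:133 15:125 17:116 19:114 21:112 23:107 25:104 27:111 29:140 31:168 33:177 35:179 37:179 39:180 41:179 43:178 45:177
```

```bash
python3 - <<'E'
from h import *
s=cv2.imread("pics/side0.png")
c=np.array([.4626,-.1186]);a=np.array([.6154,.7882]);b=np.array([-.7882,.6154])
pr=lambda n,uv,z: print(n,z,[(round(float((p[:2]-c)@a)*1000,1),round(float((p[:2]-c)@b)*1000,1)) for p in onz(n,uv,z)])
pr("side",[[213.6,247.0],[222,248.7],[233.4,250.2]],.032)
pr("side",[[212.3,240.5],[235,245]],.048)
# side profile vertical columns through near flank
g=cv2.cvtColor(s,cv2.COLOR_BGR2GRAY)
for x in(216,221,226,231): print(x,[(y,int(g[y,x])) for y in range(234,258)])
# triangulate heel corners(top face): top view vs side view
print(tri([[244,229.0],[236.5,244]],[[292.5,218.7],[310.3,231]]))
E
```

```text
side 0.032 [(-30.5, 18.3), (-32.3, 0.8), (-32.3, -21.9)]
side 0.048 [(-31.1, 19.7), (-35.8, -26.6)]
216 [(234, 129), (235, 114), (236, 97), (237, 88), (238, 100), (239, 109), (240, 95), (241, 77), (242, 71), (243, 71), (244, 71), (245, 70), (246, 71), (247, 90), (248, 105), (249, 114), (250, 109), (251, 103), (252, 104), (253, 104), (254, 106), (255, 106), (256, 106), (257, 106)]
221 [(234, 105), (235, 99), (236, 115), (237, 105), (238, 100), (239, 101), (240, 81), (241, 73), (242, 72), (243, 70), (244, 71), (245, 72), (246, 69), (247, 67), (248, 87), (249, 101), (250, 116), (251, 115), (252, 106), (253, 102), (254, 107), (255, 107), (256, 105), (257, 106)]
226 [(234, 157), (235, 128), (236, 109), (237, 106), (238, 103), (239, 103), (240, 104), (241, 87), (242, 75), (243, 70), (244, 70), (245, 70), (246, 72), (247, 70), (248, 61), (249, 82), (250, 103), (251, 123), (252, 109), (253, 90), (254, 81), (255, 100), (256, 104), (257, 106)]
231 [(234, 154), (235, 160), (236, 134), (237, 110), (238, 102), (239, 104), (240, 104), (241, 103), (242, 86), (243, 74), (244, 70), (245, 69), (246, 71), (247, 70), (248, 70), (249, 79), (250, 96), (251, 117), (252, 120), (253, 108), (254, 100), (255, 104), (256, 107), (257, 104)]
[[ 5.00391771e-01 -1.14411888e-01  4.03163332e-02  3.11976053e-03]
 [ 4.67021302e-01 -1.57347078e-01  4.43542761e-02  2.02003051e-05]]
```

```bash
python3 - <<'E'
from h import *
T=[[157.4,226.6],[202.3,222.3],[205.3,274.1],[161.7,278.9]]
S=[[185,170.3],[202.7,188.3],[150.8,205.6],[135,184.5]]
R=tri(S,T);print(R.round(4))
P=onz("top",T,.01);Q=onz("side",S,.01);print(P.round(4));print(Q.round(4))
for X in(P,Q,(P+Q)/2):
    c=X[:,:2].mean(0);dx=X[0]-X[3]+X[1]-X[2];print("box",c,np.arctan2(dx[1],dx[0]),[np.linalg.norm(X[i,:2]-X[(i+1)%4,:2]).round(4) for i in range(4)])
# lid tab + corners: top-left lid outer corners
# tab mid top view & side view
print("tab",tri([[149.5,125.5],[157.5,124.5],[141,127]],[[132,255],[131.3,246.3],[133.3,265.5]]).round(4))
print("lid open-edge corners", tri([[176,124.5],[120.5,136.2]],[[121.3,228.2],[125.8,285.8]]).round(4))
E
```

```text
[[0.4878 0.2339 0.0053 0.0038]
 [0.4956 0.1163 0.0122 0.0012]
 [0.3639 0.11   0.0052 0.0039]
 [0.3534 0.2226 0.0048 0.0046]]
[[0.4858 0.2334 0.01  ]
 [0.4952 0.1167 0.01  ]
 [0.3623 0.11   0.01  ]
 [0.3516 0.2221 0.01  ]]
[[0.4873 0.2251 0.01  ]
 [0.4973 0.1196 0.01  ]
 [0.3643 0.1018 0.01  ]
 [0.3542 0.2126 0.01  ]]
box [0.42373853 0.1705842 ] 0.06746551995290626 [np.float64(0.1171), np.float64(0.133), np.float64(0.1126), np.float64(0.1347)]
box [0.42577841 0.164769  ] 0.11343232998782993 [np.float64(0.1059), np.float64(0.1341), np.float64(0.1113), np.float64(0.1337)]
box [0.42475847 0.1676766 ] 0.09045549530345193 [np.float64(0.1115), np.float64(0.1335), np.float64(0.1119), np.float64(0.1342)]
tab [[0.419  0.2643 0.134  0.0038]
 [0.4391 0.2666 0.1317 0.0046]
 [0.3962 0.2603 0.1363 0.0056]]
lid open-edge corners [[0.4873 0.2949 0.1106 0.0164]
 [0.348  0.2845 0.1121 0.0051]]
```

>>> send_rows(delta_pos=[[0, 0, 0], [0, 0, 0], [0, 0, 0], [-0.02, 0.03, 0], [-0.04, 0.06, 0]], angular=[[0, 0, 0.8], [0, 0, 0.8], [0, 0, 0.8], [0, 0, 0], [0, 0, 0]], hand=82, squeeze=25)

```text
clock: 0.52
position: [0.2732, 0.4729, 0.2495]
ee_rot: [-0.0, 0.897, 0.441, -0.0]
contact_force: [0.7, 0.6, 0.3]
width: 0.0821
```

>>> send_rows(delta_pos=[[-0.046, 0.068, 0], [-0.046, 0.068, 0], [-0.046, 0.068, 0], [-0.046, 0.068, 0], [-0.046, 0.068, 0]], angular=[[0, 0, 0], [0, 0, 0], [0, 0, 0], [0, 0, 0], [0, 0, 0]])

```text
clock: 0.93
position: [0.3242, 0.3133, 0.25]
ee_rot: [0.0, 0.898, 0.44, -0.0]
contact_force: [1.1, -0.3, 0.2]
width: 0.0818
```

>>> send_rows(delta_pos=[[-0.046, 0.068, 0], [-0.046, 0.068, 0], [-0.046, 0.068, 0], [-0.046, 0.068, 0], [-0.046, 0.068, 0]], angular=[[0, 0, 0], [0, 0, 0], [0, 0, 0], [0, 0, 0], [0, 0, 0]])

```text
clock: 1.35
position: [0.3747, 0.1574, 0.2501]
ee_rot: [0.0, 0.898, 0.44, -0.0]
contact_force: [-0.1, 0.7, -0.4]
width: 0.0819
```

>>> send_rows(delta_pos=[[-0.046, 0.068, 0], [-0.046, 0.068, 0], [-0.046, 0.068, 0], [-0.046, 0.068, 0], [-0.046, 0.068, 0]], angular=[[0, 0, 0], [0, 0, 0], [0, 0, 0], [0, 0, 0], [0, 0, 0]])

```text
clock: 1.77
position: [0.4254, 0.0015, 0.2501]
ee_rot: [-0.0, 0.898, 0.44, -0.0]
contact_force: [0.8, 0.4, -0.5]
width: 0.082
```

>>> send_rows(delta_pos=[[-0.042, 0.06, 0], [-0.042, 0.06, 0], [-0.036, 0.052, 0.03], [-0.036, 0.052, 0.06], [-0.024, 0.034, 0.06]], angular=[[0, 0, 0], [0, 0, 0], [0, 0, 0], [0, 0, 0], [0, 0, 0]])

```text
clock: 2.18
position: [0.464, -0.1196, 0.1903]
ee_rot: [0.002, 0.898, 0.439, 0.001]
contact_force: [1.0, -0.2, -1.0]
width: 0.0817
```

>>> send_rows(delta_pos=[[0, 0, 0.05], [0, 0, 0.03], [0, 0, 0.02], [0, 0, 0], [0, 0, 0]], angular=[[0, 0, 0], [0, 0, 0], [0, 0, 0], [0, 0, 0], [0, 0, 0]])

```text
clock: 2.6
position: [0.4631, -0.1166, 0.1504]
ee_rot: [-0.0, 0.898, 0.44, -0.0]
contact_force: [-0.6, 0.4, 0.8]
width: 0.0821
```

```bash
python3 - <<'E'
from h import *
print({k:np.round(v,4) for k,v in manip.get_state().items() if k in("clock","position","ee_rot","contact_force","width")})
t=manip.get_image("top");s=manip.get_image("side")
cv2.imwrite("pics/top1.png",t);cv2.imwrite("pics/side1.png",s)
crop(t,235,175,95,85,7,"pics/t_tt1.png");crop(s,180,160,115,95,6,"pics/s_tt1.png")
E
```

```text
{'clock': np.float64(2.6), 'position': array([ 0.4631, -0.1166,  0.1504]), 'ee_rot': array([-1.000e-04,  8.981e-01,  4.398e-01, -1.000e-04]), 'contact_force': array([-0.6128,  0.4385,  0.7872]), 'width': np.float64(0.0821)}
```

View pics/s_tt1.png

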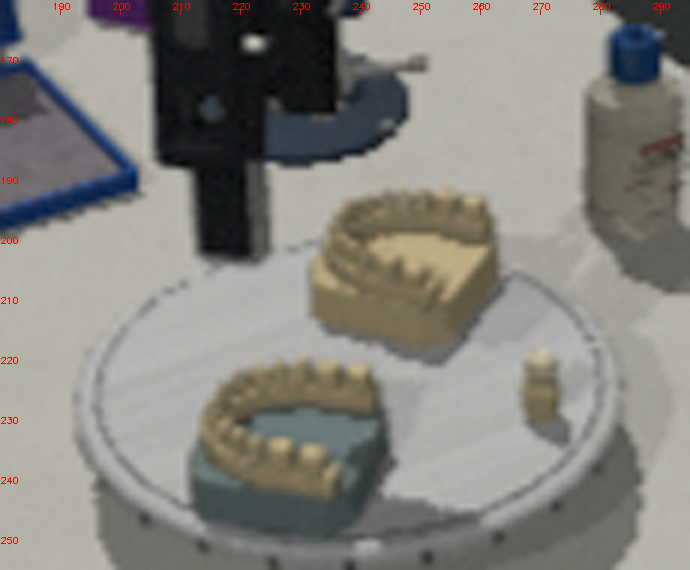

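View pics/t_tt1.png

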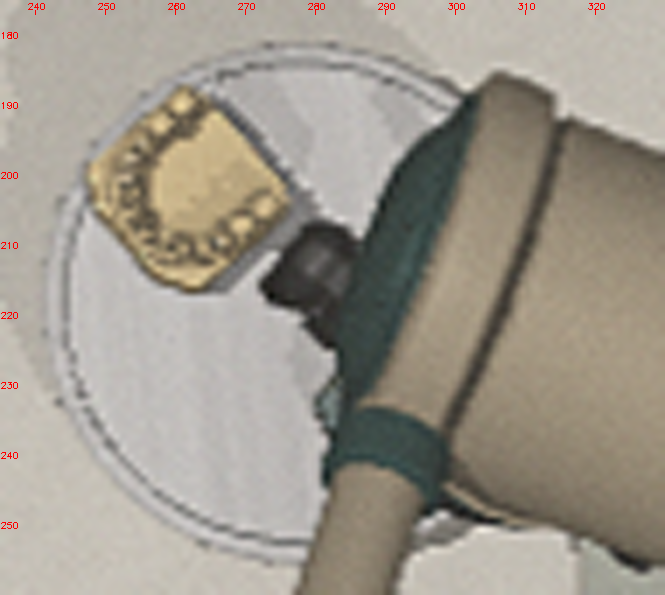

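```bash
python3 - <<'E'
from h import *
p=np.array([.4631,-.1166,.1504]);a=np.array([.614,.789,0])
for sgn in(-1,1):
  for r in(.041,.056):
    for dz in(-.019,-.006): print(sgn,r,dz,proj("side",[p+a*sgn*r+[0,0,dz]]).round(1), "edges", proj("side",[p+a*sgn*r+[0,0,dz]+np.array([.789,-.614,0])*w for w in(-.011,.011)]).round(1).tolist())
E
```

```text
-1 0.041 -0.019 [[218.2 207.7]] edges [[212.4, 207.0], [224.1, 208.3]]
-1 0.041 -0.006 [[217.8 201.7]] edges [[211.9, 201.0], [223.7, 202.3]]
-1 0.056 -0.019 [[215.9 212.3]] edges [[209.9, 211.6], [221.8, 213.0]]
-1 0.056 -0.006 [[215.4 206.2]] edges [[209.5, 205.5], [221.4, 206.9]]
1 0.041 -0.019 [[229.9 184.8]] edges [[224.5, 184.2], [235.4, 185.3]]
1 0.041 -0.006 [[229.6 179. ]] edges [[224.1, 178.5], [235.1, 179.6]]
1 0.056 -0.019 [[231.9 181. ]] edges [[226.5, 180.4], [237.2, 181.5]]
1 0.056 -0.006 [[231.6 175.3]] edges [[226.2, 174.7], [237.0, 175.8]]
```

>>> send_rows(delta_pos=[[-0.006, 0, 0], [0, 0, 0], [0, 0, 0], [0, 0, 0], [0, 0, 0]], angular=[[0, 0, 0], [0, 0, 0], [0, 0, 0], [0, 0, 0], [0, 0, 0]], hand=62)

```text
clock: 3.12
position: [0.4621, -0.1184, 0.1505]
ee_rot: [0.0, 0.898, 0.44, 0.0]
contact_force: [0.5, 0.2, 0.0]
width: 0.0619
```

```bash
python3 - <<'E'
from h import *
st=manip.get_state();print({k:np.round(v,4) for k,v in st.items() if k in("clock","position","width")})
s=manip.get_image("side");cv2.imwrite("pics/side2.png",s)
crop(s,180,160,80,60,9,"pics/s_tt2.png")
p=st["position"];a=np.array([.614,.789,0])
for sgn in(-1,1):
  for r in(.031,.038):
    for dz in(-.019,-.009): print(sgn,r,dz,proj("side",[p+a*sgn*r+[0,0,dz]]).round(1))
E
```

```text
{'clock': np.float64(3.1167), 'position': array([ 0.4621, -0.1184,  0.1505]), 'width': np.float64(0.0619)}
-1 0.031 -0.019 [[219.6 205.3]]
-1 0.031 -0.009 [[219.3 200.7]]
-1 0.038 -0.019 [[218.5 207.4]]
-1 0.038 -0.009 [[218.2 202.7]]
1 0.031 -0.019 [[228.5 187.9]]
1 0.031 -0.009 [[228.2 183.5]]
1 0.038 -0.019 [[229.4 186.1]]
1 0.038 -0.009 [[229.2 181.6]]
```

View pics/s_tt2.png

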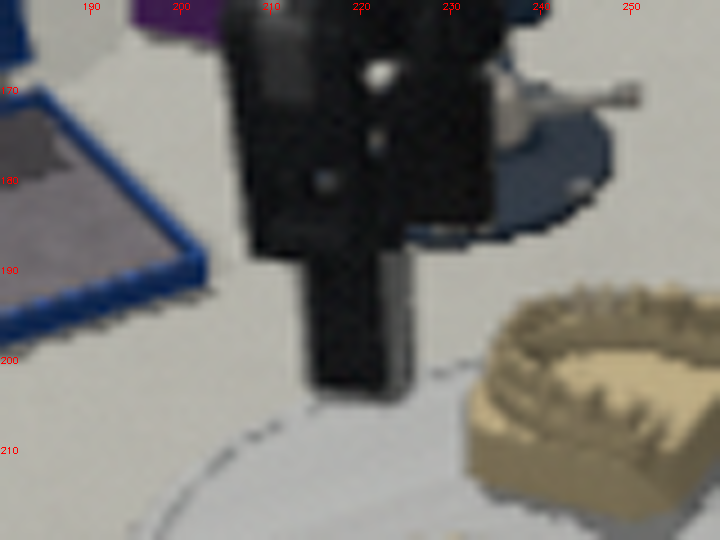

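>>> send_rows(delta_pos=[[0, 0, 0], [0, 0, 0.02], [0, 0, 0.05], [0, 0, 0.05], [0, 0, 0.04]], angular=[[0, 0, 0], [0, 0, 0], [0, 0, 0], [0, 0, 0], [0, 0, 0]], hand=76)

```text
clock: 3.58
position: [0.4615, -0.1182, 0.0848]
ee_rot: [-0.0, 0.898, 0.44, -0.0]
contact_force: [0.0, 0.1, -0.0]
width: 0.0761
```

>>> send_rows(delta_pos=[[0, 0, 0.03], [0, 0, 0.02], [0, 0, 0.01], [0, 0, 0.01], [0, 0, 0]], angular=[[0, 0, 0], [0, 0, 0], [0, 0, 0], [0, 0, 0], [0, 0, 0]])

```text
clock: 4.0
position: [0.4619, -0.1184, 0.0579]
ee_rot: [-0.0, 0.898, 0.439, -0.0]
contact_force: [-0.9, 0.7, 0.4]
width: 0.076
```

```bash
python3 - <<'E'
from h import *
st=manip.get_state();print({k:np.round(v,4) for k,v in st.items() if k in("clock","position","width","contact_force")})
s=manip.get_image("side");t=manip.get_image("top");cv2.imwrite("pics/side3.png",s);cv2.imwrite("pics/top3.png",t)
crop(s,180,190,110,75,7,"pics/s_tt3.png");crop(t,235,175,95,85,7,"pics/t_tt3.png")
E
```

```text
{'clock': np.float64(4.0), 'position': array([ 0.4619, -0.1184,  0.0579]), 'contact_force': array([-0.853 ,  0.6768,  0.3796]), 'width': np.float64(0.076)}
```

View pics/s_tt3.png

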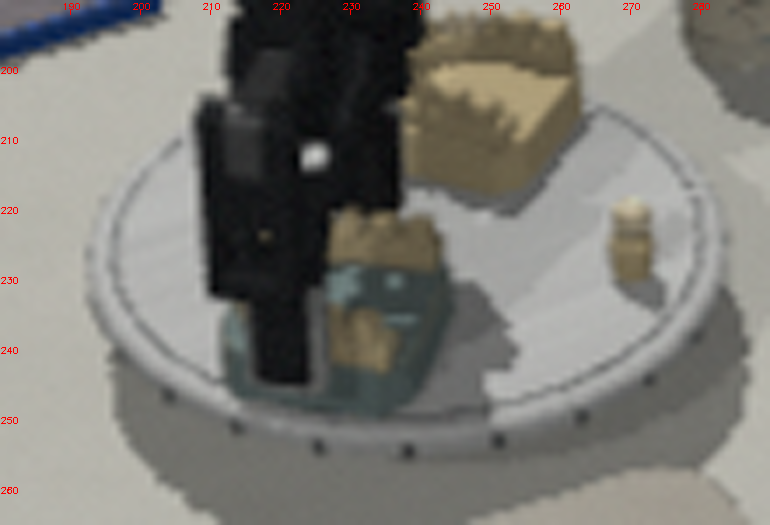

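View pics/t_tt3.png

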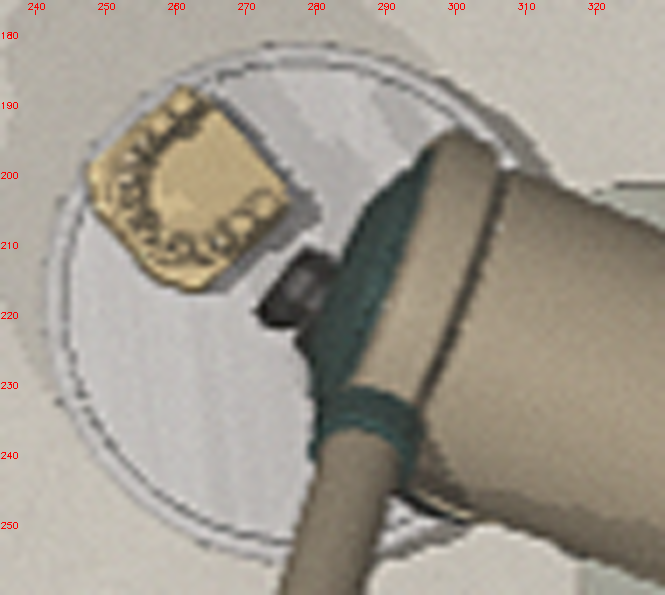

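>>> send_rows(delta_pos=[[0, 0, 0.01], [0, 0, 0.01], [0, 0, 0.005], [0, 0, 0], [0, 0, 0]], angular=[[0, 0, 0], [0, 0, 0], [0, 0, 0], [0, 0, 0], [0, 0, 0]], hand=70)

```text
clock: 4.52
position: [0.4619, -0.1184, 0.0482]
ee_rot: [-0.0, 0.898, 0.439, -0.0]
contact_force: [-0.5, -0.6, -1.2]
width: 0.0703
```

>>> send_rows(delta_pos=[[0, 0, 0], [0, 0, 0]], angular=[[0, 0, 0], [0, 0, 0]], hand=66)

```text
clock: 4.68
position: [0.4622, -0.1185, 0.0484]
ee_rot: [0.0, 0.898, 0.439, 0.0]
contact_force: [0.1, 0.8, 0.7]
width: 0.0657
```

```bash
python3 - <<'E'
from h import *
st=manip.get_state();print({k:np.round(v,4) for k,v in st.items() if k in("clock","position","width","contact_force")})
s=manip.get_image("side");cv2.imwrite("pics/side4.png",s)
crop(s,180,200,110,70,7,"pics/s_tt4.png")
E
```

```text
{'clock': np.float64(4.6833), 'position': array([ 0.4622, -0.1185,  0.0484]), 'contact_force': array([0.1104, 0.7576, 0.6579]), 'width': np.float64(0.0657)}
```

View pics/s_tt4.png

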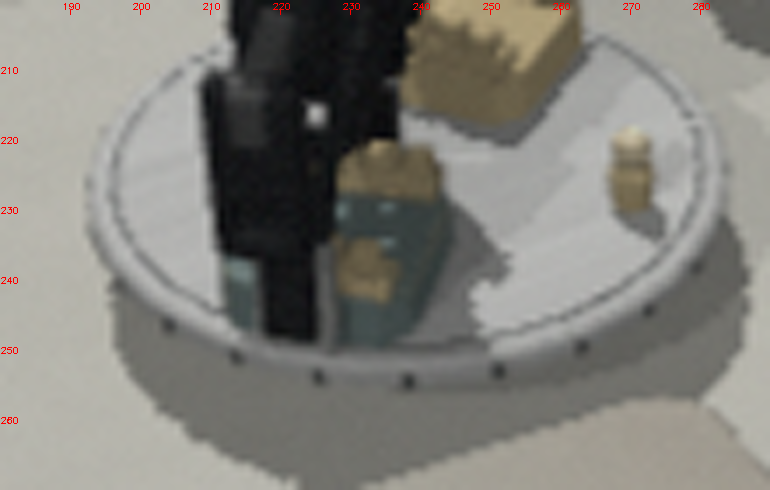

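>>> send_rows(delta_pos=[[0, 0, 0], [0, 0, 0]], angular=[[0, 0, 0], [0, 0, 0]], hand=64, squeeze=20)

```text
clock: 4.9
position: [0.4621, -0.1185, 0.0484]
ee_rot: [0.0, 0.898, 0.439, 0.0]
contact_force: [-0.2, -0.3, 0.1]
width: 0.0642
```

>>> send_rows(delta_pos=[[0, 0, 0], [0, 0, 0]], angular=[[0, 0, 0], [0, 0, 0]], hand=63)

```text
clock: 5.07
position: [0.4621, -0.1184, 0.0483]
ee_rot: [-0.0, 0.898, 0.439, 0.0]
contact_force: [-0.1, -0.1, -0.3]
width: 0.0627
```

>>> send_rows(delta_pos=[[0, 0, 0], [0, 0, 0]], angular=[[0, 0, 0], [0, 0, 0]], hand=62)

```text
clock: 5.23
position: [0.4621, -0.1184, 0.0483]
ee_rot: [0.0, 0.898, 0.439, 0.0]
contact_force: [0.9, 0.7, 0.1]
width: 0.0618
```

>>> send_rows(delta_pos=[[0, 0, 0], [0, 0, 0]], angular=[[0, 0, 0], [0, 0, 0]], hand=61)

```text
clock: 5.4
position: [0.4622, -0.1184, 0.0484]
ee_rot: [0.0, 0.898, 0.439, 0.0]
contact_force: [-0.2, -0.0, 0.9]
width: 0.0611
```

>>> send_rows(delta_pos=[[0, 0, 0], [0, 0, 0]], angular=[[0, 0, 0], [0, 0, 0]], hand=60)

```text
clock: 5.57
position: [0.4622, -0.1185, 0.0486]
ee_rot: [0.0, 0.898, 0.439, 0.0]
contact_force: [-1.4, 0.4, 4.2]
width: 0.0601
```

>>> send_rows(delta_pos=[[0, 0, 0], [0, 0, 0], [0, 0, 0]], angular=[[0, 0, 0], [0, 0, 0], [0, 0, 0]], hand=58)

```text
clock: 5.82
position: [0.4623, -0.1185, 0.0486]
ee_rot: [0.0, 0.898, 0.439, 0.0]
contact_force: [-1.0, 0.1, 6.4]
width: 0.0604
```

```bash
python3 - <<'E'
from h import *
st=manip.get_state();print({k:np.round(v,4) for k,v in st.items() if k in("clock","position","width","contact_force","moment")})
s=manip.get_image("side");cv2.imwrite("pics/side5.png",s)
crop(s,180,200,110,70,7,"pics/s_tt5.png")
E
```

```text
{'clock': np.float64(5.8167), 'position': array([ 0.4623, -0.1185,  0.0486]), 'contact_force': array([-0.9502,  0.1269,  6.4239]), 'moment': array([0.1348, 0.0619, 0.0259]), 'width': np.float64(0.0604)}
```

View pics/s_tt5.png

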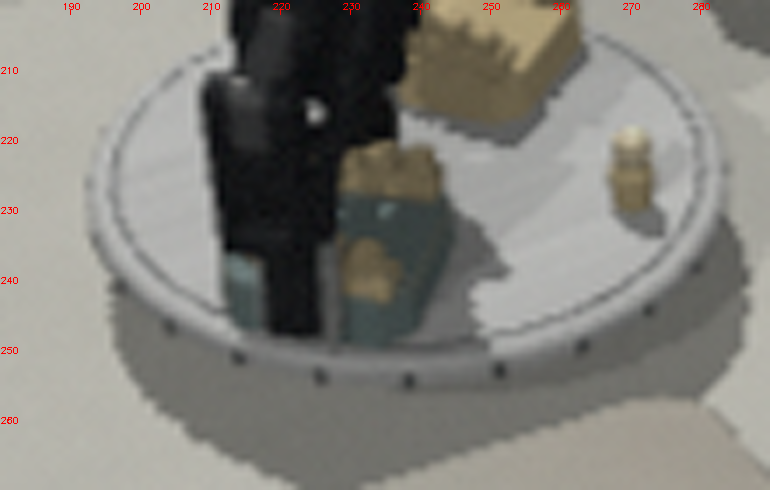

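>>> send_rows(delta_pos=[[0, 0, 0], [0, 0, 0], [0, 0, -0.005], [0, 0, -0.01], [0, 0, -0.015]], angular=[[0, 0, 0], [0, 0, 0], [0, 0, 0], [0, 0, 0], [0, 0, 0]], hand=54, squeeze=35)

```text
clock: 6.28
position: [0.4613, -0.1182, 0.0599]
ee_rot: [-0.001, 0.898, 0.439, -0.001]
contact_force: [0.7, 0.3, -0.3]
width: 0.0597
```

```bash
python3 - <<'E'
from h import *
st=manip.get_state();print({k:np.round(v,4) for k,v in st.items() if k in("clock","position","width","contact_force","moment")})
s=manip.get_image("side");cv2.imwrite("pics/side6.png",s)
crop(s,180,190,110,80,7,"pics/s_tt6.png")
E
```

```text
{'clock': np.float64(6.2833), 'position': array([ 0.4613, -0.1182,  0.0599]), 'contact_force': array([ 0.6571,  0.3105, -0.3102]), 'moment': array([-0.0063, -0.0099, -0.0095]), 'width': np.float64(0.0597)}
```

View pics/s_tt6.png

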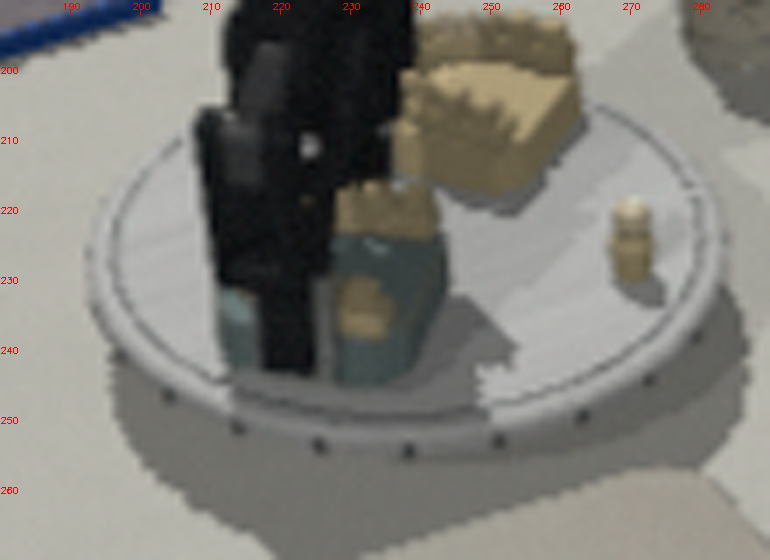

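>>> send_rows(delta_pos=[[0, 0, -0.03], [0, 0, -0.05], [0, 0, -0.06], [0, 0, -0.05], [0.01, -0.01, -0.03]], angular=[[0, 0, 0], [0, 0, 0], [0, 0, 0], [0, 0, 0], [0, 0, 0]])

```text
clock: 6.75
position: [0.4626, -0.1139, 0.1506]
ee_rot: [0.002, 0.898, 0.439, 0.001]
contact_force: [0.5, -0.2, -0.9]
width: 0.0596
```

>>> send_rows(delta_pos=[[0.03, -0.03, 0], [0.05, -0.05, 0], [0.05, -0.05, 0], [0.05, -0.05, 0], [0.05, -0.05, 0]], angular=[[0, 0, 0], [0, 0, 0], [0, 0, 0], [0, 0, 0], [0, 0, 0]])

```text
clock: 7.17
position: [0.4447, 0.0173, 0.1485]
ee_rot: [0.0, 0.898, 0.439, 0.0]
contact_force: [0.5, 0.0, -0.7]
width: 0.0597
```

>>> send_rows(delta_pos=[[0.05, -0.05, 0], [0.05, -0.05, 0], [0.05, -0.05, 0], [0.05, -0.05, 0], [0.03, -0.03, 0]], angular=[[0, 0, 0], [0, 0, 0], [0, 0, 0], [0, 0, 0], [0, 0, 0]])

```text
clock: 7.58
position: [0.4282, 0.1477, 0.1485]
ee_rot: [-0.001, 0.898, 0.44, 0.0]
contact_force: [0.1, 0.4, -1.0]
width: 0.0594
```

>>> send_rows(delta_pos=[[0.02, -0.02, 0], [0.01, -0.01, 0], [0, 0, 0], [0, 0, 0], [0, 0, 0]], angular=[[0, 0, 0.4], [0, 0, 0.9], [0, 0, 1], [0, 0, 1], [0, 0, 1]])

```text
clock: 8.0
position: [0.4268, 0.1625, 0.1483]
ee_rot: [0.0, 0.961, 0.278, -0.0]
contact_force: [0.0, -0.8, -1.1]
width: 0.0596
```

>>> send_rows(delta_pos=[[0, 0, 0], [0, 0, 0], [0, 0, 0], [0, 0, 0], [0, 0, 0]], angular=[[0, 0, 1], [0, 0, 1], [0, 0, 1], [0, 0, 1], [0, 0, 1]])

```text
clock: 8.42
position: [0.4269, 0.1622, 0.1484]
ee_rot: [-0.0, 0.997, 0.081, -0.0]
contact_force: [-0.5, -0.2, -1.6]
width: 0.06
```

>>> send_rows(delta_pos=[[0, 0, 0], [0, 0, 0], [0, 0, 0], [0, 0, 0]], angular=[[0, 0, 0.7], [0, 0, 0.3], [0, 0, 0], [0, 0, 0]])

```text
clock: 8.75
position: [0.427, 0.1622, 0.1483]
ee_rot: [-0.0, 0.999, 0.044, 0.0]
contact_force: [0.2, 0.4, -1.1]
width: 0.0598
```

```bash
python3 - <<'E'
from h import *
st=manip.get_state();print({k:np.round(v,4) for k,v in st.items() if k in("clock","position","ee_rot","width","contact_force","moment")})
s=manip.get_image("side");cv2.imwrite("pics/side7.png",s);t=manip.get_image("top");cv2.imwrite("pics/top7.png",t)
crop(s,100,90,200,165,4,"pics/s_7.png");crop(t,110,180,220,115,3,"pics/t_7.png")
E
```

```text
{'clock': np.float64(8.75), 'position': array([0.427 , 0.1622, 0.1483]), 'ee_rot': array([-0.    ,  0.9991,  0.0435,  0.    ]), 'contact_force': array([ 0.221 ,  0.4297, -1.0735]), 'moment': array([-0.0245, -0.0066, -0.0136]), 'width': np.float64(0.0598)}
```

View pics/s_7.png

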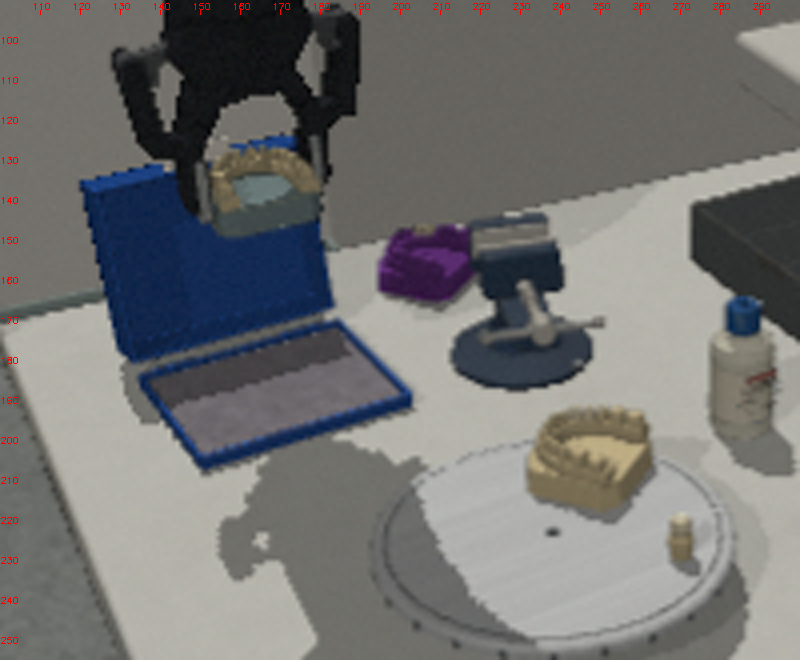

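View pics/t_7.png

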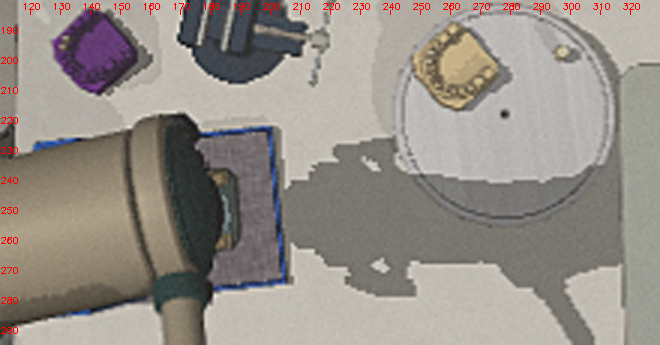

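View pics/side7.png

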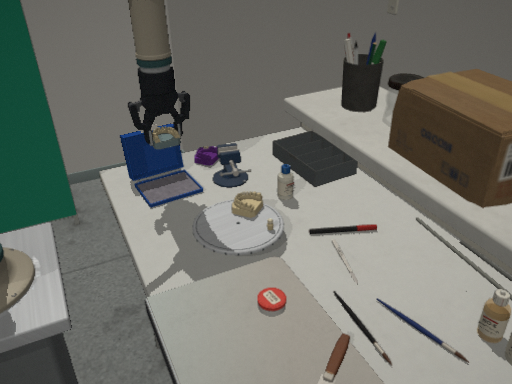

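View pics/top7.png

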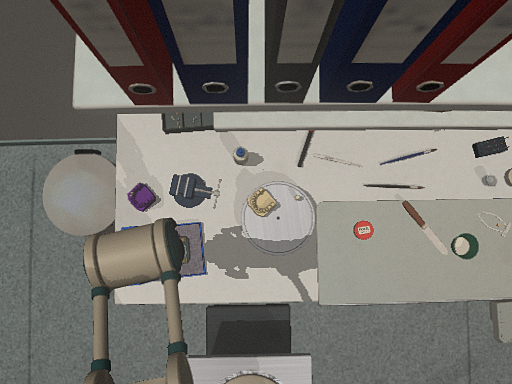

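>>> send_rows(delta_pos=[[-0.004, -0.017, 0.02], [0, 0, 0.05], [0, 0, 0.06], [0, 0, 0.06], [0, 0, 0.04]], angular=[[0, 0, 0], [0, 0, 0], [0, 0, 0], [0, 0, 0], [0, 0, 0]])

```text
clock: 9.27
position: [0.4235, 0.1691, 0.0542]
ee_rot: [0.0, 0.999, 0.043, -0.001]
contact_force: [-0.5, 0.3, -1.1]
width: 0.0596
```

>>> send_rows(delta_pos=[[0, 0, 0.02], [0, 0, 0.015], [0, 0, 0.01], [0, 0, 0], [0, 0, 0]], angular=[[0, 0, 0], [0, 0, 0], [0, 0, 0], [0, 0, 0], [0, 0, 0]])

```text
clock: 9.68
position: [0.4255, 0.1691, 0.0388]
ee_rot: [-0.0, 0.999, 0.043, 0.001]
contact_force: [-0.2, 0.5, -0.6]
width: 0.06
```

```bash
python3 - <<'E'
from h import *
st=manip.get_state();print({k:np.round(v,4) for k,v in st.items() if k in("clock","position","ee_rot","width","contact_force","moment")})
s=manip.get_image("side");cv2.imwrite("pics/side8.png",s)
crop(s,110,110,110,100,6,"pics/s_8.png")
E
```

```text
{'clock': np.float64(9.6833), 'position': array([0.4255, 0.1691, 0.0388]), 'ee_rot': array([-2.000e-04,  9.991e-01,  4.300e-02,  7.000e-04]), 'contact_force': array([-0.228 ,  0.5259, -0.6418]), 'moment': array([0.0461, 0.0089, 0.0336]), 'width': np.float64(0.06)}
```

View pics/s_8.png

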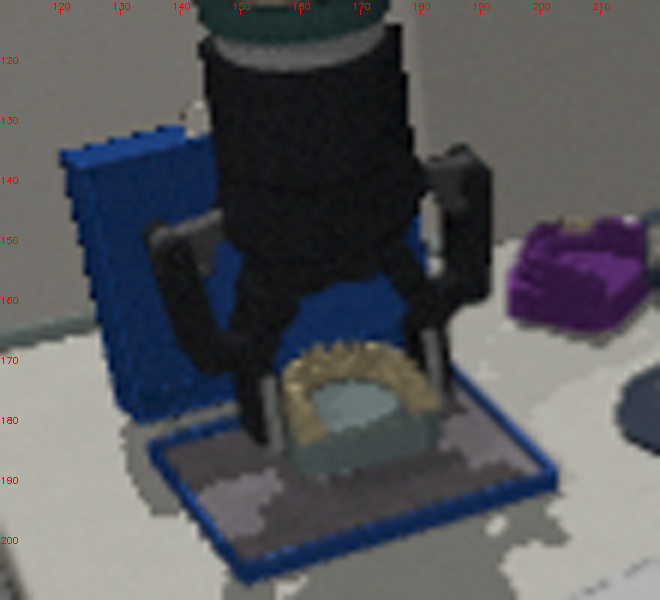

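>>> send_rows(delta_pos=[[0, 0, 0.01], [0, 0, 0.01], [0, 0, 0.006], [0, 0, 0.004], [0, 0, 0]], angular=[[0, 0, 0], [0, 0, 0], [0, 0, 0], [0, 0, 0], [0, 0, 0]])

```text
clock: 10.15
position: [0.4246, 0.1688, 0.0259]
ee_rot: [0.0, 0.999, 0.043, -0.0]
contact_force: [-0.2, -0.9, -1.4]
width: 0.0597
```

```bash
python3 - <<'E'
from h import *
st=manip.get_state();print({k:np.round(v,4) for k,v in st.items() if k in("clock","position","ee_rot","width","contact_force","moment")})
s=manip.get_image("side");cv2.imwrite("pics/side9.png",s)
crop(s,110,110,110,100,6,"pics/s_9.png")
p=st["position"];R=np.array([[np.cos(.086),-np.sin(.086)],[np.sin(.086),np.cos(.086)]])
for z in(p[2]-.0165,.006): print(z,[proj("side",[np.r_[p[:2]+[0,-.001]+R@[x,-.0295],z]]).round(1)[0].tolist() for x in(-.029,0,.029)])
E
```

```text
{'clock': np.float64(10.15), 'position': array([0.4246, 0.1688, 0.0259]), 'ee_rot': array([ 0.000e+00,  9.991e-01,  4.290e-02, -4.000e-04]), 'contact_force': array([-0.1759, -0.8718, -1.4188]), 'moment': array([-0.0087,  0.002 , -0.0402]), 'width': np.float64(0.0597)}
0.00943524245190518 [[161.1, 195.2], [172.5, 191.8], [183.7, 188.4]]
0.006 [[161.3, 196.4], [172.7, 193.0], [183.8, 189.7]]
```

View pics/s_9.png

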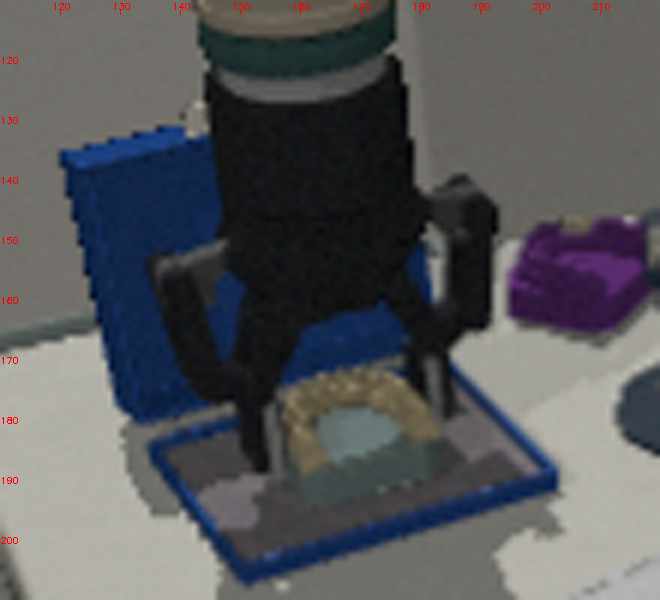

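>>> send_rows(delta_pos=[[0, 0, 0.003], [0, 0, 0.002], [0, 0, 0]], angular=[[0, 0, 0], [0, 0, 0], [0, 0, 0]])

```text
clock: 10.45
position: [0.4248, 0.1689, 0.0242]
ee_rot: [-0.0, 0.999, 0.043, -0.0]
contact_force: [0.6, 0.2, -0.8]
width: 0.0594
```

>>> send_rows(delta_pos=[[0, 0, 0.002], [0, 0, 0.001], [0, 0, 0]], angular=[[0, 0, 0], [0, 0, 0], [0, 0, 0]])

```text
clock: 10.7
position: [0.4249, 0.1689, 0.023]
ee_rot: [-0.0, 0.999, 0.043, -0.0]
contact_force: [-0.1, -0.6, -0.8]
width: 0.0591
```

>>> send_rows(delta_pos=[[0, 0, 0.002], [0, 0, 0], [0, 0, 0]], angular=[[0, 0, 0], [0, 0, 0], [0, 0, 0]])

```text
clock: 10.95
position: [0.4249, 0.1689, 0.0229]
ee_rot: [-0.0, 0.999, 0.043, 0.0]
contact_force: [-1.6, -0.8, 4.6]
width: 0.0597
```

>>> send_rows(delta_pos=[[0, 0, 0.002], [0, 0, 0], [0, 0, 0]], angular=[[0, 0, 0], [0, 0, 0], [0, 0, 0]])

```text
clock: 11.2
position: [0.4249, 0.1689, 0.0229]
ee_rot: [-0.0, 0.999, 0.043, 0.0]
contact_force: [-2.4, -1.7, 13.3]
width: 0.0595
```

>>> send_rows(delta_pos=[[0, 0, -0.002], [0, 0, 0], [0, 0, 0]], angular=[[0, 0, 0], [0, 0, 0], [0, 0, 0]], squeeze=20)

```text
clock: 11.45
position: [0.4252, 0.169, 0.0229]
ee_rot: [-0.0, 0.999, 0.043, 0.0]
contact_force: [-1.3, -0.2, 8.1]
width: 0.0597
```

>>> send_rows(delta_pos=[[0, 0, 0], [0, 0, 0], [0, 0, 0]], angular=[[0, 0, 0], [0, 0, 0], [0, 0, 0]], hand=62)

```text
clock: 11.7
position: [0.425, 0.1689, 0.0221]
ee_rot: [-0.0, 0.999, 0.043, 0.0]
contact_force: [-0.1, 0.4, 0.9]
width: 0.0615
```

>>> send_rows(delta_pos=[[0, 0, 0], [0, 0, 0], [0, 0, 0], [0, 0, 0]], angular=[[0, 0, 0], [0, 0, 0], [0, 0, 0], [0, 0, 0]], hand=70)

```text
clock: 12.03
position: [0.4249, 0.1689, 0.0222]
ee_rot: [-0.0, 0.999, 0.043, -0.0]
contact_force: [0.7, -0.0, 0.3]
width: 0.0701
```

```bash
python3 - <<'E'
from h import *
st=manip.get_state();print({k:np.round(v,4) for k,v in st.items() if k in("clock","position","ee_rot","width","contact_force","moment")})
s=manip.get_image("side");cv2.imwrite("pics/side10.png",s)
crop(s,110,110,110,100,6,"pics/s_10.png")
E
```

```text
{'clock': np.float64(12.0333), 'position': array([0.4249, 0.1689, 0.0222]), 'ee_rot': array([-0.000e+00,  9.991e-01,  4.300e-02, -1.000e-04]), 'contact_force': array([ 0.6935, -0.0174,  0.3106]), 'moment': array([ 0.0577,  0.0026, -0.0093]), 'width': np.float64(0.0701)}
```

View pics/s_10.png

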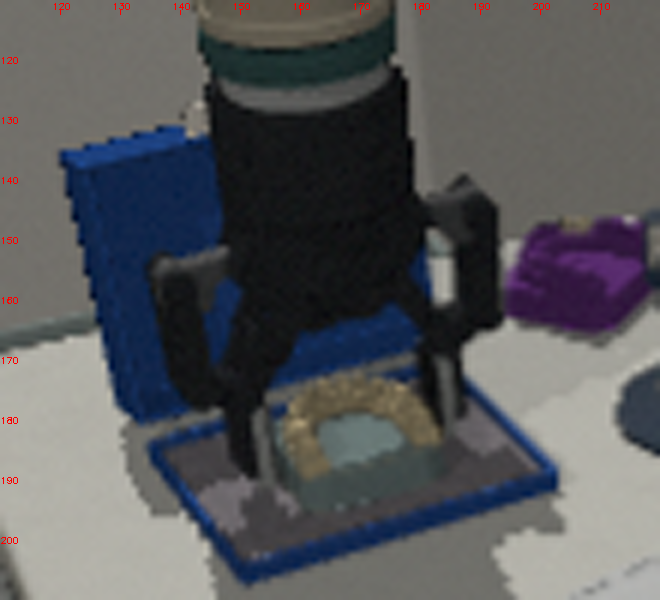

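>>> send_rows(delta_pos=[[0, 0, -0.01], [0, 0, -0.03], [0, 0, -0.05], [0, 0, -0.08], [0, 0, -0.08]], angular=[[0, 0, 0], [0, 0, 0], [0, 0, 0], [0, 0, 0], [0, 0, 0]])

```text
clock: 12.5
position: [0.4239, 0.1686, 0.123]
ee_rot: [0.0, 0.999, 0.043, -0.001]
contact_force: [0.5, -0.7, 0.1]
width: 0.0698
```

>>> send_rows(delta_pos=[[0, 0, -0.08], [0, 0, -0.08], [0, 0, -0.05], [0, 0, -0.02], [0, 0, 0]], angular=[[0, 0, 0], [0, 0, 0], [0, 0, 0], [0, 0, 0], [0, 0, 0]], hand=0)

```text
clock: 12.92
position: [0.4259, 0.1691, 0.2163]
ee_rot: [-0.0, 0.999, 0.043, 0.002]
contact_force: [-0.0, -0.3, 0.1]
width: 0.0094
```

```bash
python3 - <<'E'
from h import *
st=manip.get_state();print({k:np.round(v,4) for k,v in st.items() if k in("clock","position","ee_rot","width","contact_force","moment")})
s=manip.get_image("side");cv2.imwrite("pics/side11.png",s)
crop(s,110,90,120,120,5,"pics/s_11.png")
E
```

```text
{'clock': np.float64(12.9167), 'position': array([0.4259, 0.1691, 0.2163]), 'ee_rot': array([-5.000e-04,  9.991e-01,  4.300e-02,  2.300e-03]), 'contact_force': array([-0.0363, -0.2608,  0.0961]), 'moment': array([ 0.0677, -0.0533,  0.0187]), 'width': np.float64(0.0094)}
```

View pics/s_11.png

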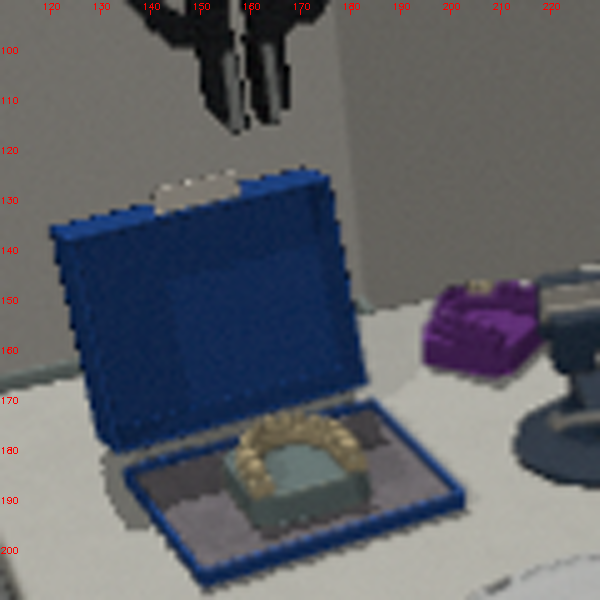

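>>> send_rows(delta_pos=[[0, -0.05, 0], [0, -0.09, 0], [0, -0.09, 0], [0, -0.09, 0], [0, -0.055, 0]], angular=[[0, 0, 0], [0, 0, 0], [0, 0, 0], [0, 0, 0], [0, 0, 0]])

```text
clock: 13.38
position: [0.4105, 0.3207, 0.2118]
ee_rot: [0.0, 0.999, 0.043, -0.002]
contact_force: [-0.4, -0.1, -0.8]
width: -0.0003
```

>>> send_rows(delta_pos=[[0, -0.02, 0.03], [0, 0, 0.07], [0, 0, 0.08], [0, 0, 0.06], [0, 0, 0.01]], angular=[[0, 0, 0], [0, 0, 0], [0, 0, 0], [0, 0, 0], [0, 0, 0]])

```text
clock: 13.8
position: [0.4068, 0.3238, 0.108]
ee_rot: [0.003, 0.999, 0.043, -0.006]
contact_force: [-1.1, 0.1, -1.3]
width: 0.0001
```

```bash
python3 - <<'E'
from h import *
st=manip.get_state();print({k:np.round(v,4) for k,v in st.items() if k in("clock","position","ee_rot","width","contact_force","moment")})
s=manip.get_image("side");t=manip.get_image("top");cv2.imwrite("pics/side12.png",s);cv2.imwrite("pics/top12.png",t)
a=cv2.resize(s[70:220,90:230],None,fx=3,fy=3);b=cv2.resize(t[190:300,80:220],None,fx=2.7,fy=2.7);h=max(a.shape[0],b.shape[0])
o=np.zeros((h,a.shape[1]+b.shape[1],3),np.uint8);o[:a.shape[0],:a.shape[1]]=a;o[:b.shape[0],a.shape[1]:]=b;cv2.imwrite("pics/c12.png",o)
R=np.array([[np.cos(.085),np.sin(.085)],[-np.sin(.085),np.cos(.085)]]);print(R@(st["position"][:2]-[.425,.168]))
# model placement from top view
m=cv2.cvtColor(t,cv2.COLOR_BGR2HSV)
E
```

```text
{'clock': np.float64(13.8), 'position': array([0.4068, 0.3238, 0.108 ]), 'ee_rot': array([ 0.0032,  0.999 ,  0.0431, -0.006 ]), 'contact_force': array([-1.1056,  0.0664, -1.3294]), 'moment': array([-0.0834,  0.0537,  0.0398]), 'width': np.float64(0.0001)}
[-0.00486486  0.15677149]
```

View pics/c12.png

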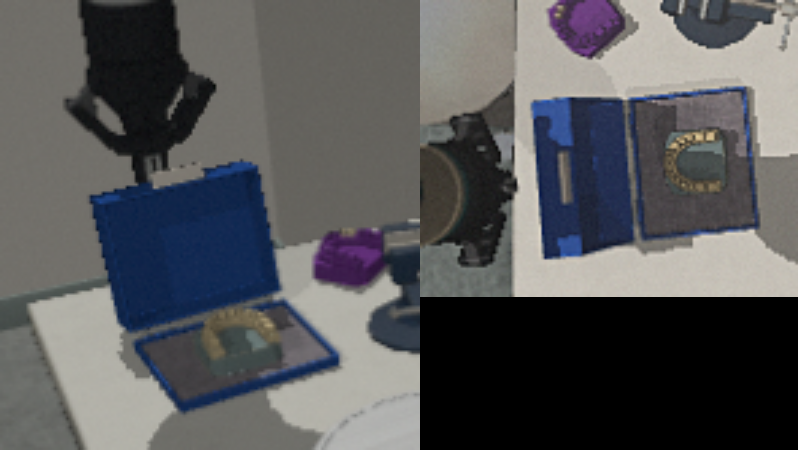

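>>> send_rows(delta_pos=[[0, 0.03, -0.005], [0, 0.03, -0.005], [0, 0.025, -0.005], [0, 0.02, -0.0025], [0, 0.02, -0.005]], angular=[[0, 0, 0], [0, 0, 0], [0, 0, 0], [0, 0, 0], [0, 0, 0]])

```text
clock: 14.32
position: [0.4165, 0.2757, 0.1248]
ee_rot: [-0.001, 0.999, 0.042, 0.001]
contact_force: [1.2, 2.2, 1.1]
width: 0.0
```

```bash
cat > look.py <<'E'
import sys
from h import *
k=sys.argv[1]
st=manip.get_state();print({k:np.round(v,4) for k,v in st.items() if k in("clock","position","ee_rot","contact_force")})
s=manip.get_image("side");cv2.imwrite(f"pics/side{k}.png",s)
cv2.imwrite(f"pics/l{k}.png",cv2.resize(s[70:220,90:230],None,fx=4,fy=4))
R=np.array([[np.cos(.085),np.sin(.085)],[-np.sin(.085),np.cos(.085)]]);print("box xy",(R@(st["position"][:2]-[.425,.168])).round(4))
E
python3 look.py 13
```

```text
{'clock': np.float64(14.3167), 'position': array([0.4165, 0.2757, 0.1248]), 'ee_rot': array([-8.000e-04,  9.991e-01,  4.240e-02,  1.400e-03]), 'contact_force': array([1.1683, 2.2271, 1.0857])}
box xy [0.0007 0.108 ]
```

View pics/l13.png

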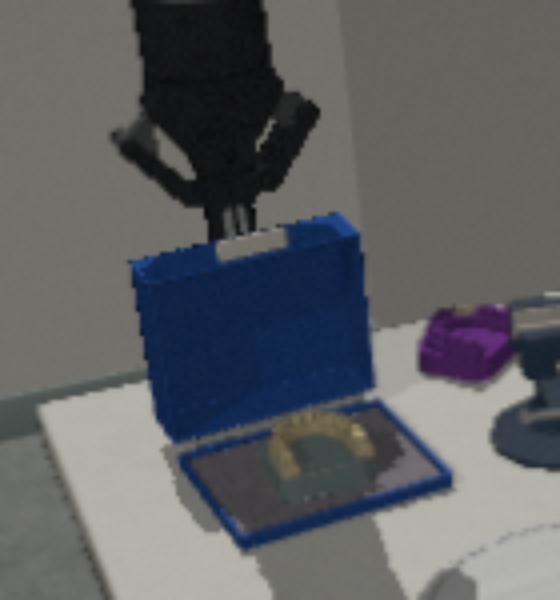

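>>> send_rows(delta_pos=[[0, 0.035, -0.007], [0, 0.035, -0.004], [0, 0.037, 0.002], [0, 0.037, 0.003], [0, 0.025, 0.007]], angular=[[0, 0, 0], [0, 0, 0], [0, 0, 0], [0, 0, 0], [0, 0, 0]])

```text
clock: 14.78
position: [0.422, 0.2079, 0.1236]
ee_rot: [-0.0, 0.999, 0.043, 0.001]
contact_force: [0.4, 1.2, 1.5]
width: 0.0
```

```bash
python3 look.py 14
```

```text
{'clock': np.float64(14.7833), 'position': array([0.422 , 0.2079, 0.1236]), 'ee_rot': array([-1.000e-04,  9.991e-01,  4.270e-02,  9.000e-04]), 'contact_force': array([0.4315, 1.226 , 1.5326])}
box xy [0.0004 0.04  ]
```

View pics/l14.png

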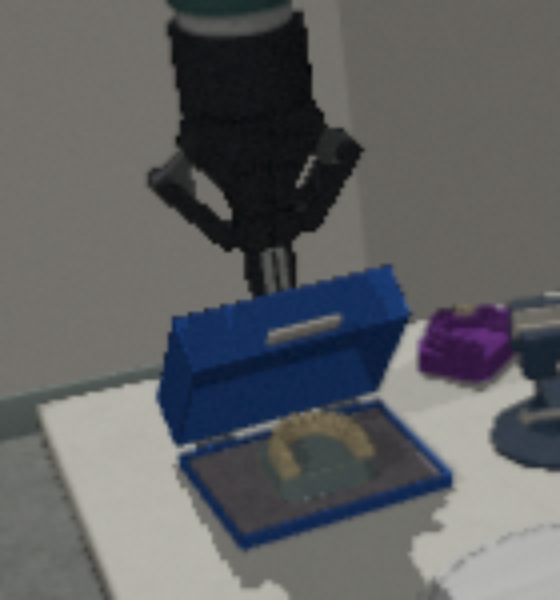

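>>> send_rows(delta_pos=[[0, 0.024, 0.008], [0, 0.024, 0.011], [0, 0.022, 0.014], [0, 0.02, 0.016], [0, 0.016, 0.016]], angular=[[0, 0, 0], [0, 0, 0], [0, 0, 0], [0, 0, 0], [0, 0, 0]])

```text
clock: 15.25
position: [0.4252, 0.1659, 0.0962]
ee_rot: [0.0, 0.999, 0.043, 0.0]
contact_force: [0.9, -0.2, 0.8]
width: -0.0002
```

>>> send_rows(delta_pos=[[0, 0.015, 0.018], [0, 0.014, 0.02], [0, 0.01, 0.02], [0, 0, 0], [0, 0, 0]], angular=[[0, 0, 0], [0, 0, 0], [0, 0, 0], [0, 0, 0], [0, 0, 0]])

```text
clock: 15.67
position: [0.4257, 0.1511, 0.0729]
ee_rot: [0.0, 0.999, 0.043, -0.001]
contact_force: [0.1, -0.1, 0.8]
width: -0.0
```

```bash
python3 look.py 15
```

```text
{'clock': np.float64(15.6667), 'position': array([0.4257, 0.1511, 0.0729]), 'ee_rot': array([ 0.    ,  0.9991,  0.0427, -0.0012]), 'contact_force': array([ 0.0631, -0.1268,  0.7692])}
box xy [-0.0008 -0.0169]
```

View pics/l15.png

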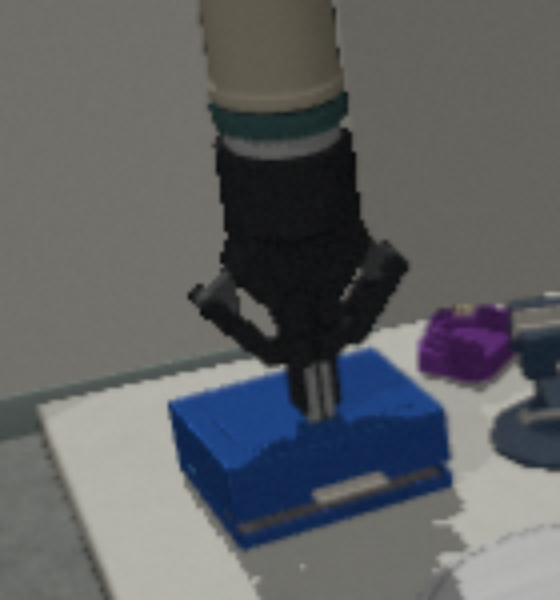

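>>> send_rows(delta_pos=[[0, 0.004, 0.01], [0, 0, 0.006], [0, 0, 0.004], [0, 0, 0]], angular=[[0, 0, 0], [0, 0, 0], [0, 0, 0], [0, 0, 0]])

```text
clock: 16.05
position: [0.4264, 0.1499, 0.0655]
ee_rot: [-0.0, 0.999, 0.043, -0.0]
contact_force: [0.2, 0.6, 0.0]
width: 0.0002
```

>>> send_rows(delta_pos=[[0, 0, 0.002], [0, 0, 0], [0, 0, 0]], angular=[[0, 0, 0], [0, 0, 0], [0, 0, 0]])

```text
clock: 16.3
position: [0.4265, 0.1499, 0.065]
ee_rot: [-0.0, 0.999, 0.043, 0.0]
contact_force: [-0.6, -0.2, 1.1]
width: 0.0
```

>>> send_rows(delta_pos=[[0, 0, 0.002], [0, 0, 0], [0, 0, 0]], angular=[[0, 0, 0], [0, 0, 0], [0, 0, 0]])

```text
clock: 16.55
position: [0.4265, 0.1499, 0.0649]
ee_rot: [-0.0, 0.999, 0.043, 0.0]
contact_force: [-2.3, 0.4, 10.0]
width: 0.0002
```

>>> send_rows(delta_pos=[[0, 0, 0.002], [0, 0, 0], [0, 0, 0]], angular=[[0, 0, 0], [0, 0, 0], [0, 0, 0]])

```text
clock: 16.8
position: [0.4266, 0.1498, 0.0648]
ee_rot: [-0.0, 0.999, 0.043, 0.0]
contact_force: [-3.4, -0.6, 15.0]
width: 0.0002
```

```bash
python3 look.py 16
```

```text
{'clock': np.float64(16.8), 'position': array([0.4266, 0.1498, 0.0648]), 'ee_rot': array([-1.000e-04,  9.991e-01,  4.300e-02,  3.000e-04]), 'contact_force': array([-3.4121, -0.6447, 14.9602])}
box xy [ 0.     -0.0182]
```

View pics/l16.png

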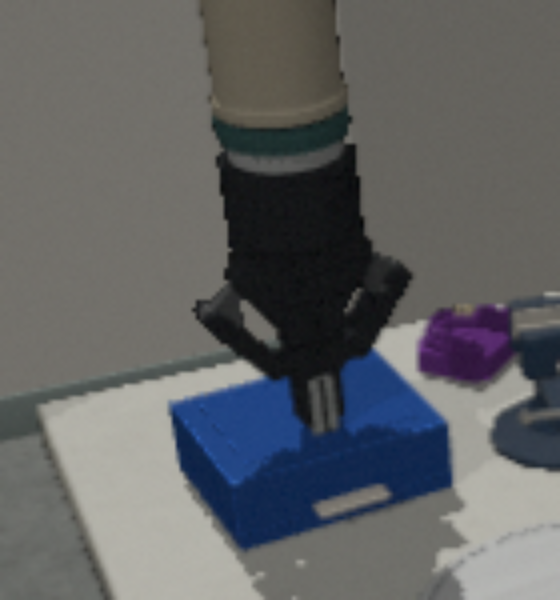

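The lid is flat on the rim: the gap line under it is gone and the fingers met a firm stop with the tip at about 46 mm. I'll retract and check everything.

>>> send_rows(delta_pos=[[0, 0, -0.01], [0, 0, -0.05], [0, 0, -0.08], [0, 0, -0.08], [0, 0, -0.08]], angular=[[0, 0, 0], [0, 0, 0], [0, 0, 0], [0, 0, 0], [0, 0, 0]])

```text
clock: 17.27
position: [0.4261, 0.1497, 0.1844]
ee_rot: [-0.0, 0.999, 0.043, -0.0]
contact_force: [0.6, 0.0, 0.0]
width: -0.0006
```

>>> send_rows(delta_pos=[[0, 0, -0.05], [0, 0, -0.02], [0, 0, 0], [0, 0, 0], [0, 0, 0]], angular=[[0, 0, 0], [0, 0, 0], [0, 0, 0], [0, 0, 0], [0, 0, 0]])

```text
clock: 17.68
position: [0.4253, 0.1495, 0.2095]
ee_rot: [0.0, 0.999, 0.043, -0.002]
contact_force: [0.4, 0.0, -0.9]
width: -0.0
```

```bash
python3 - <<'E'
from h import *
st=manip.get_state();print({k:np.round(v,4) for k,v in st.items() if k in("clock","position","contact_force","qd")})
s=manip.get_image("side");t=manip.get_image("top");cv2.imwrite("pics/side17.png",s);cv2.imwrite("pics/top17.png",t)
crop(s,110,110,190,150,4,"pics/s_17.png")
# lid top near-edge (−y) corners in side view, expected for shut lid z=.046 : y=-56, x=±68; tab
R=np.array([[np.cos(.085),-np.sin(.085)],[np.sin(.085),np.cos(.085)]])
for th in(0,.05,.1):
    u=.116;v=.036;y=.06-u*np.cos(th)+v*np.sin(th);z=.01+u*np.sin(th)+v*np.cos(th)
    print(th,[proj("side",[np.r_[R@[x,y]+[.425,.168],z]]).round(1)[0].tolist() for x in(-.068,.068)])
E
```

```text
{'clock': np.float64(17.6833), 'qd': array([-0.    ,  0.0065,  0.0019,  0.0001,  0.004 , -0.0018]), 'position': array([0.4253, 0.1495, 0.2095]), 'contact_force': array([ 0.4351,  0.0354, -0.942 ])}
0 [[147.2, 191.6], [201.9, 175.7]]
0.05 [[146.6, 189.0], [201.4, 173.3]]
0.1 [[145.9, 186.4], [200.8, 170.8]]
```

View pics/s_17.png

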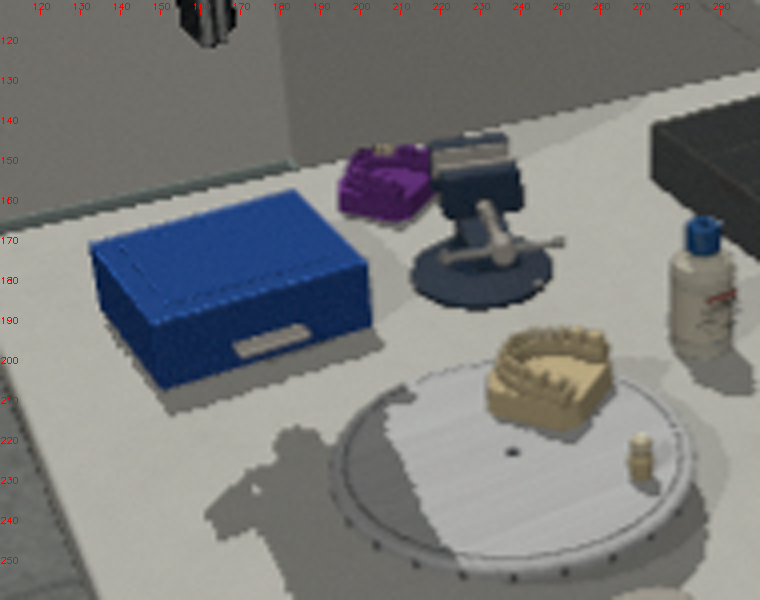

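View pics/top17.png

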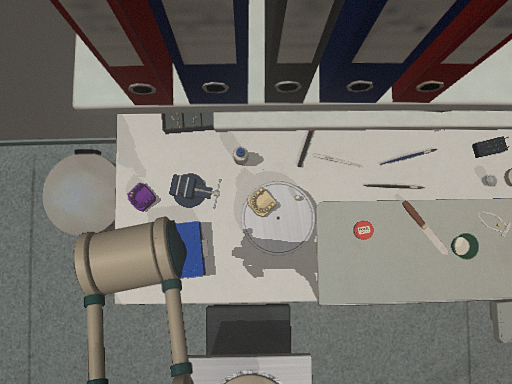

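The lid's near top corners sit at (149,191) and (202,176) in the side view, which matches a shut lid (predicted (147,192) and (202,176)). No gap shows at the rim. The yellow model, the die, the bottle and the tin are all standing where they were.

```bash
python3 -c "
from rig import manip
print(manip.sign_off())"
```

```text
the job is handed in; nothing more can be done
None
```

The blue-based model is in the tray with the lid shut, and I handed the job in at about 17.7 s of the 53 s allowed. Sign-off gives no verdict, so what follows rests on my own pictures and force readings.

**What I did:**
- **Grasp and lift:** I gripped the model by its base flanks with the jaws nearly along the turntable's radius, closing in 1–2 mm steps. It lifted straight up and the disc showed no visible turn.
- **Placing:** I lowered it until it touched the liner. The highest force I read was about 13 N against the 40 N limit. I then opened the fingers gradually, and both pictures afterwards showed it upright at the middle of the tray.
- **Lid:** I pushed it over with closed fingers along its arc and pressed it onto the rim with about 15 N.

**Last checks:**
- **Lid:** its near corners matched the predicted shut position to within about 2 pixels, with no gap at the rim, and the fingers stopped at about 46 mm.
- **Bystanders:** the yellow model and die were standing on the disc, and the bottle and tin were where they began.
- **Robot:** it was clear of everything, with the fingertips about 0.19 m up.

**What disagreed or was not checked:**
- The two cameras placed the box centre about 6 mm apart along y and its yaw about 0.05 rad apart. I used roughly the average, which is well inside the placing tolerance.
- Heights found from the two views were only good to about 5 mm for the box rim (5–12 mm measured against 10 mm stated). The model's top face came out at 40–44 mm, against 48 mm from the text.
- The model cannot be seen under the shut lid, so its last position check was just before closing.

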